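# Number the sample cans at the inkjet coder

## Robot

A 6-joint arm with a two-finger parallel gripper is mounted at the origin on the work surface. World frame = base frame: x ahead of the robot, y to its left, z up, the work surface at z = 0. Lengths are in mm, angles in rad, forces in N, time in s.
With the tool pointing down it reaches from about 325 to 850 mm from the base axis. Payload 15.5 kg.
Tool frame: the origin (TCP) lies midway between the tips of the shut fingers; the grasp point (between the pads) lies 19 mm behind it; z points along the fingers, x is the direction in which the jaws open and shut, and the axes are right-handed (so a half turn about z gives the same grasp; the last joint's range is limited). The gripper opens to 91 mm and grips with 3 to 60 N. Pads are 32 mm wide; open, the fingers measure 118 mm over their backs; the gripper's body (76 mm by 178 mm) begins 60 mm behind the grasp point.
Start: joints at [-1.22, 0.494, 1.345, -0, 1.302, -0.096], TCP at [270.052, -563.647, 192.615] pointing down, gripper open.
Joint ranges: [-2.91, 2.91], [-0.82, 2.16], [0.22, 2.67], [-1.22, 4.37], [0.12, 2.79], [-3.08, 3.08]. Speed limits (rad/s): [1.89, 1.89, 2.57, 3.01, 3.01, 3.01].

## Interface

Orientations are given as a unit quaternion [w, x, y, z].
In Python, from workcell import monitor, read_camera, sign_off gives the robot as it stands. The module is installed in compiled form; this text tells all that it offers.
- The arm moves only by the tool servo_tool, never from a script. Its argument "commands" is one flat list of numbers, 7 for each row, row after row: the shift along the tool's x, y, z in mm, then the turn, a rotation vector about the tool's x, y, z in rad, then the finger opening in mm, from 0 to 91.2. In form: [tx, ty, tz, rx, ry, rz, gripper, tx, ty, tz, rx, ry, rz, gripper, ...]. A call has 1 to 8 rows; each row is the pose to reach, as a shift and turn from the pose commanded when the call began, along the tool's axes at that moment; what a row does not reach only later rows make up. A row lasts 1/10 s, in which the tool goes at most 50 mm and 8.59 degrees, less where a joint would pass 70% of its speed; a pose out of reach is approached as far as the arm can. A call with a gripper value outside its range is refused whole. The fingers move at their own pace and stop on an object; "squeeze" is the grip in N (left out, the last holds). Time passes only in rows, so rows that repeat a pose let the fingers close. It gives the time, the measured TCP pose, the force and the opening at its end, in the units of the state.
- monitor.state(): the state, without advancing time (a new reading comes with each control period).
- read_camera(name): name is "scene" or "side" or "wrist"; returns a dict with "pixels" (420x560x3 uint8, red, green, blue), "fx", "fy", "cx", "cy" (pixels), "rvec" (rotation vector, rad) and "tvec" (3), from world to camera coordinates, as OpenCV has them; the wrist camera has in their place "T_tool_cam" (4x4, takes a point from camera to tool coordinates, whose origin is the TCP and whose axes are the tool frame's). Camera axes: x right, y down, z forward; pixel columns grow to the right and rows downward; lengths in mm; the calibration is good to about 2 mm. A picture is of the moment at which its call begins: read the wrist's pose just before it. There is no depth.
- sign_off(): hands the job in, once; it reports no verdict.
The state is a dict: "time_s": time; "qpos": joint angles; "joint_vel": joint speeds; "joint_torque": joint torques, N m; "tcp_pos": TCP position; "eef_rot": TCP orientation; "ft_force": force on the tool from outside, world axes, zero at the start; "moment": the same for the moment, N m; "width": finger opening in mm.
Only numpy, scipy, OpenCV 4.12 (cv2) and the standard library are available. Lean on these libraries where they do the work, as an engineer would, in place of code of your own. Each camera call takes 0.05 s, during which the arm holds its last target.

## Task

The rinsed jerrycans on the hook rack are to be numbered: the coder counts up, so take them one at a time in order from the robot's left to its right, whatever hooks are in use. Lift each can off its hook, stand it upright in the middle of the steel plate with a broad side square to the print head, squeeze the coder's trigger fully home and let it go, then stand the can upright in the grey tote before fetching the next. Leave the other things on the bench where they are.

Things in the scene. Friction and masses are not known exactly. Their poses are not given: they have to be found in the camera images.
- can1: White 1-litre jerrycan, on the left hook (robot's left) at the start, or absent. Origin: middle of its underside. All cans: body 65 mm thick along x (broad sides face +x, -x), 110 wide along y, 130 tall. Bar handle on top along y: bar 18 mm (x) by 14 (z), from y = -52 to +20, middle at z = 175, on 10 mm posts at y = -47 and +15; opening under it 38 mm high.
- can2: The same jerrycan, middle hook, or absent. Black cap 28 mm across at y = +40 mm, top at z = 164 mm. 0.12 to 0.21 kg, balanced at y = 0, where the hook wire passes under the handle bar: pinch the bar across x at about y = -22 mm, clear of the wire. Overall height 182 mm.
- can3: The same jerrycan, right-hand hook, or absent. Hanging, any can has its underside 47 mm above the bench. To unhook: raise it 18 to 26 mm (over 31 mm its body meets the wire), move it at least 68 mm along the rack's -x so that its whole body is past the hook tip, then lift away.
- rack: Fixed grey hook rack, 430 mm wide. Origin: on the bench under the root of the middle hook. Hooks point along its -x at y = +130, 0, -130 mm: 7 mm wire, level part with top 215 mm above the bench out to x = -58, then a tip out to x = -70 that rises 14 mm. Cans hang at about x = -45. Rail behind the cans: front at x = +6, top at z = 194. A 4 mm drip plate lies under the cans.
- coder: Fixed stand with an inkjet coder clamped on its side. Origin: on the bench under the middle of the steel plate (130 mm in x, 85 in y, top at z = 10). Print head face at y = -44, centred at x = 6, z = 125, looking along +y; housing behind it, y = -65 to -205, x = -46 to 54, top z = 168. A can stands mid-plate with its x axis along the coder's y (either way round), 11 mm from the head.
- grip (a point): Point to squeeze, in the middle of the coder's fixed pistol grip, 125 mm above the bench; axes as the coder's. The level grip is 30 mm deep in y, 34 mm high and ends 57 mm further along -x. The trigger lies on its +y side: one finger behind the grip (-y), one outside the trigger, closing along y. Grip and trigger measure 58 mm here at rest, 46 mm squeezed.
- trigger (a joint): Sprung black trigger lever, 76 mm long, 24 high, hinged about a vertical axis at coder x = -50, y = -98 mm. 0 = at rest, standing out from the grip; 0.22 rad = fully squeezed. Level with the point grip (55 mm from the hinge) it takes about 3 N to start and 8 N to squeeze home; it springs back by itself.
- shutter_mid (a point): Middle of the ribbed grey shutter (34 mm wide, 38 high, 3 thick) that covers the coder's nozzles in front of the print head, 125 mm above the bench at rest; axes as the coder's. The trigger lifts it straight up: 30 mm, clear of the copper nozzle plate, when squeezed home; it drops back on release. No force on it otherwise.
- tote: Loose grey shallow tote, 0.7 kg. Origin: middle of its underside. Outside 92 mm along x, 370 along y, 55 high; walls and floor 5 mm. It takes three cans in a row, their y axes along the tote's y, at about y = -118, 0 and +118 mm.
- labels: Bystander: roll of blank labels lying flat, 96 mm across, 55 mm high.
- driver: Bystander: orange-handled screwdriver lying on the bench.
- tape: Bystander: roll of clear tape lying flat, 100 mm across, 48 mm high.
- solvent: Bystander: white bottle, 64 mm across, 150 mm high.
- caps: Bystander: cardboard box of black caps, 120 by 100 by 50 mm.
- wrench: Bystander: steel wrench lying on the bench.
There are look-alikes about, which are no part of the job. Leave any orange look-alike of the can2 alone. Leave any red look-alike of the can3 alone.

How it is judged:
By the outcome, as a careful person would: the job done as asked, in the order asked, and still so for the second after the job is handed in, with the robot touching nothing.
Of can1, can2, can3 only 2 to 3 are there at a start; the rules pass over those that are not, and their reading is None.
At some moment in a run one of tote may be knocked a few centimetres aside while the robot is not near it.
It also fails if it takes over 210 s, if anything falls off the work surface, if the arm or the gripper's body presses on something with over 40 N, if the wrist force passes 120 N, or if a joint passes its speed limit or range.

## Working session

There is one attempt and no reset: what is moved stays moved. The work goes in short steps, Python scripts to look and compute and a tool call to move; the robot and the scene stay as the last step left them, time stands still between calls to the robot, and variables do not carry over. Pictures are saved under pics/ and viewed, and the job is handed in when it is done.

Besides the shell and the picture viewer there is one more tool, called after "Request:" by a JSON object that holds its "name" and its "arguments". servo_tool: Moves the arm, as the interface text tells. Its arguments: {"type":"object","properties":{"commands":{"type":"array"},"squeeze":{"type":"number"}},"required":["commands"]}

```bash
mkdir -p pics; cat > h.py <<'E'
import numpy as np, cv2
from workcell import monitor, read_camera, sign_off
from scipy.spatial.transform import Rotation as R
def snap(n,f):
    s=monitor.state(); d=read_camera(n); cv2.imwrite('pics/'+f+'.png',d['pixels'][:,:,::-1])
    np.savez('pics/'+f+'.npz',tcp=s['tcp_pos'],q=s['eef_rot'],**{k:v for k,v in d.items()})
    return d,s
def cam(f):
    d=np.load('pics/'+f+'.npz')
    if 'rvec' in d:
        Rm=R.from_rotvec(np.array(d['rvec']).ravel()).as_matrix(); t=np.array(d['tvec']).ravel()
        return d,Rm.T,-Rm.T@t
    q=d['q'];Rt=R.from_quat([q[1],q[2],q[3],q[0]]).as_matrix();T=d['T_tool_cam']
    return d,Rt@T[:3,:3],Rt@T[:3,3]+d['tcp']
def ray(f,u,v):
    d,A,c=cam(f); r=A@np.array([(u-d['cx'])/d['fx'],(v-d['cy'])/d['fy'],1.]); return c,r/np.linalg.norm(r)
def onz(f,u,v,z):
    c,r=ray(f,u,v); return c+r*(z-c[2])/r[2]
def proj(f,p):
    d,A,c=cam(f); k=A.T@(np.array(p,float)-c); return np.array([d['fx']*k[0]/k[2]+d['cx'],d['fy']*k[1]/k[2]+d['cy']])
def tri(obs):
    M=np.zeros((3,3));b=np.zeros(3)
    for f,u,v in obs:
        c,r=ray(f,u,v);P=np.eye(3)-np.outer(r,r);M+=P;b+=P@c
    p=np.linalg.solve(M,b); return p,[float(np.linalg.norm(proj(f,p)-[u,v])) for f,u,v in obs]
E
python3 - <<'E'
from h import *
np.set_printoptions(precision=3,suppress=True)
for n in ['scene','side','wrist']:
    d,s=snap(n,n+'0'); print(n,cam(n+'0')[2],d['fx'])
print(s)
E
```

```text
scene [1531.422 -122.238 1220.3  ] 542.9927500829514
side [ 988.495 -283.112 1245.55 ] 382.042479301636
wrist [ 344.398 -526.879  384.068] 324.93375260128323
{'time_s': 0.1, 'qpos': array([-1.219,  0.494,  1.346,  0.   ,  1.302, -0.095]), 'joint_vel': array([-0.001, -0.001, -0.002,  0.001, -0.   ,  0.002]), 'joint_torque': array([  0.001, -88.024, -38.254,   0.071,   0.048,  -0.   ]), 'tcp_pos': array([ 269.947, -563.316,  192.09 ]), 'eef_rot': array([-0.   ,  0.846, -0.533, -0.   ]), 'ft_force': array([ 0.108, -0.824, -0.161]), 'moment': array([ 0.009, -0.026,  0.041]), 'width': 90.84444243296505}
```

View pics/scene0.png

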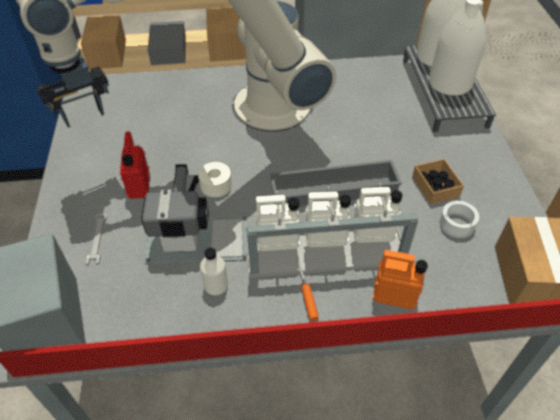

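View pics/side0.png

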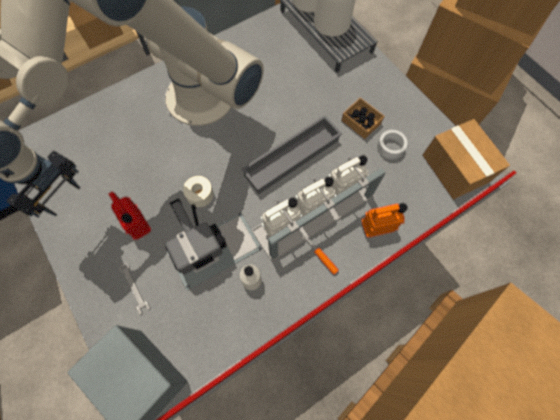

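View pics/wrist0.png

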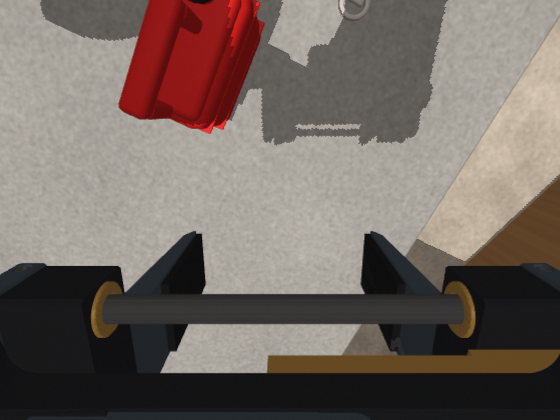

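All three cans hang on the rack (scene pixels ≈(375,203), (322,207), (270,210)). The orange can at (400,280) and the red one at (135,170) are look-alikes. The scene camera faces the robot, so the robot's left is image right. Next I'll enlarge to measure.

```bash
python3 - <<'E'
import cv2
a=cv2.imread('pics/scene0.png')[150:300,120:440];b=cv2.imread('pics/side0.png')[110:290,150:400]
cv2.imwrite('pics/c1.png',cv2.resize(a,(800,375),interpolation=cv2.INTER_CUBIC))
cv2.imwrite('pics/c2.png',cv2.resize(b,(800,576),interpolation=cv2.INTER_CUBIC))
E
```

```text
(no output)
```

View pics/c1.png

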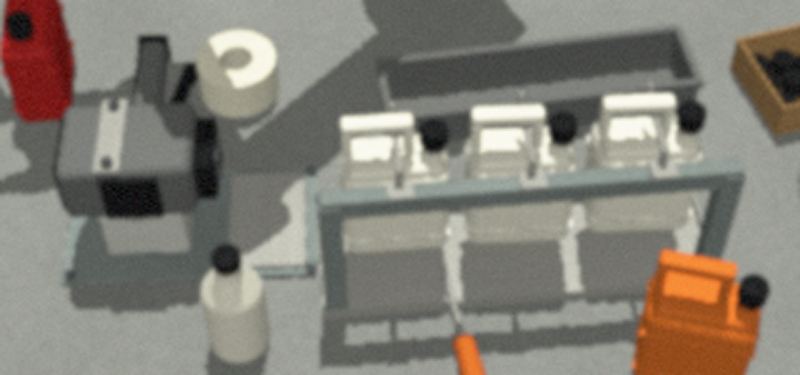

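View pics/c2.png

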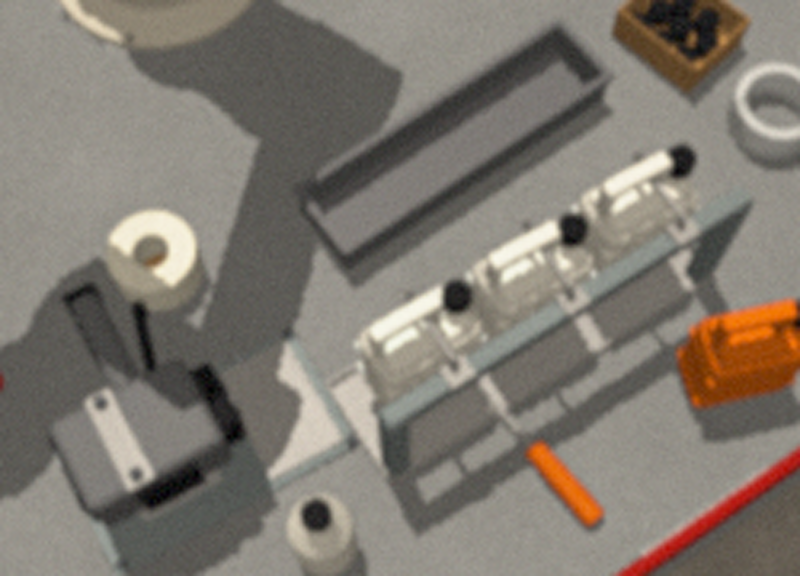

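```bash
python3 - <<'E'
from h import *
np.set_printoptions(precision=1,suppress=True)
S=lambda u,v:('scene0',120+u/2.5-.3,150+v/2.5-.3)
D=lambda u,v:('side0',150+u/3.2-.3,110+v/3.2-.3)
for n,a,b in [('cap1',(691,115),(682,160)),('cap2',(563,126),(572,230)),('cap3',(434,134),(457,297)),
 ('railL',(742,166),(750,202)),('railR',(320,197),(385,412)),('plate+x+y',(312,272),(352,438)),('plate-x+y',(312,172),(290,338)),
 ('gripend',(152,45),(80,292)),('trigend',(186,75),(139,308)),('hous -x-y',(68,108),(55,430)),('strip1',(113,104),(100,402)),('strip2',(107,163),(136,474)),
 ('toteA',(682,32),(560,25)),('toteB',(380,68),(303,190)),('solv',(226,258),(316,515)),
 ('toteC',(697,80),(607,75)),('toteD',(388,105),(350,262))]:
    p,e=tri([S(*a),D(*b)]);print(n,p,np.array(e))
E
```

```text
cap1 [651.  255.6 201.3] [0.5 0.4]
cap2 [651.7 124.1 200.1] [0. 0.]
cap3 [647.9  -5.4 199.6] [0. 0.]
railL [720.5 287.1 197.1] [0.9 0.7]
railR [ 699.9 -121.4  180.8] [1.  0.8]
plate+x+y [ 652.9 -137.1   -9.3] [0.9 0.7]
plate-x+y [ 524.4 -131.5    6.9] [0.3 0.2]
gripend [ 410.  -298.   120.8] [1.  0.9]
trigend [ 456.1 -258.5  115.7] [1.6 1.4]
hous -x-y [ 542.3 -379.   166.9] [0.2 0.2]
strip1 [ 541.3 -332.   166.6] [0.3 0.3]
strip2 [ 617.5 -336.9  160.7] [0. 0.]
toteA [376.3 335.2  38.5] [0.4 0.3]
toteB [397.9 -36.3  42. ] [1.2 1. ]
solv [ 735.8 -219.7  141.6] [0.2 0.1]
toteC [468.4 330.8  51.6] [0.3 0.2]
toteD [524.4 -45.4 109.1] [1.8 1.5]
```

```bash
cat >> h.py <<'E'
def goto(pos,yaw,s=None):
    """shift/turn in current tool frame to reach tool-down pose with tool x at yaw (rad)"""
    s=s or monitor.state(); q=s['eef_rot']; A=R.from_quat([q[1],q[2],q[3],q[0]])
    x=np.array([np.cos(yaw),np.sin(yaw),0]);z=np.array([0,0,-1.]);B=R.from_matrix(np.column_stack([x,np.cross(z,x),z]))
    print('shift',np.round(A.inv().apply(np.array(pos)-s['tcp_pos']),1),'turn',np.round((A.inv()*B).as_rotvec(),4),'t',s['time_s'])
E
python3 - <<'E'
from h import *
np.set_printoptions(precision=3,suppress=True)
print(np.load('pics/wrist0.npz')['T_tool_cam'])
goto([560,-150,400],0)
E
```

```text
[[   1.       0.      -0.001   -0.892]
 [   0.       0.957    0.29   -82.906]
 [   0.001   -0.29     0.957 -191.968]
 [   0.       0.       0.       1.   ]]
shift [-247.7 -440.2 -207.6] turn [-0.001  0.001 -1.124] t 0.15
```

Request:
{"name": "servo_tool", "arguments": {"commands": [0, 0, -50, 0, 0, 0, 50, 0, 0, -100, 0, 0, 0, 50, 0, 0, -150, 0, 0, -0.14, 50, -50, -80, -207, 0, 0, -0.28, 50, -100, -160, -207, 0, 0, -0.42, 50, -150, -240, -207, 0, 0, -0.56, 50, -200, -320, -207, 0, 0, -0.7, 50, -247, -380, -207, 0, 0, -0.85, 50]}}

```text
time_s: 0.95
tcp_pos: [398.7, -357.4, 390.0]
eef_rot: [0.0, 0.991, -0.134, 0.0]
ft_force: [0.1, -0.7, 0.3]
width: 50.0
```

Request:
{"name": "servo_tool", "arguments": {"commands": [0, -15, 0, 0, 0, -0.13, 50, 0, -30, 0, 0, 0, -0.27, 50, 0, -30, 0, 0, 0, -0.27, 50, 0, -30, 0, 0, 0, -0.27, 50]}}

```text
time_s: 1.35
tcp_pos: [406.0, -330.5, 389.8]
eef_rot: [0.0, 1.0, -0.004, -0.0]
ft_force: [-0.2, -1.2, 0.5]
width: 50.4
```

```bash
python3 - <<'E'
from h import *
d,s=snap('wrist','w1');print(s['tcp_pos'],s['eef_rot'],s['time_s'])
goto([560,-150,400],0)
E
```

```text
[ 406.02295687 -330.46485788  389.77579822] [ 3.51340546e-05  9.99993140e-01 -3.70292991e-03 -8.45996489e-05] 1.35
shift [ 152.7 -182.   -10.3] turn [ 0.      0.0003 -0.0079] t 1.4
```

View pics/w1.png

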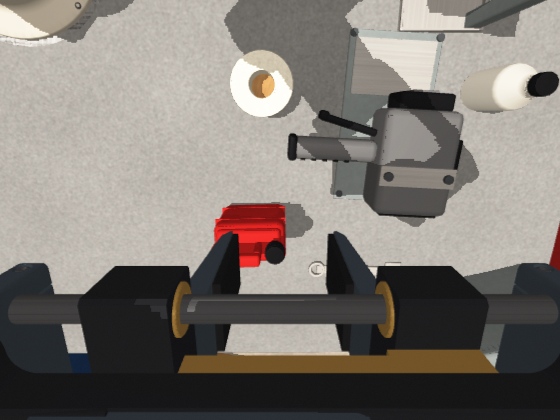

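The wrist picture shows the coder: grip end at (292,147), trigger tip at (322,116), housing corner at (437,215) and plate corners at (355,36) and (440,38). I'll move on for the rack view.

Request:
{"name": "servo_tool", "arguments": {"commands": [50, -50, 0, 0, 0, 0, 50, 100, -100, 0, 0, 0, 0, 50, 150, -150, -10, 0, 0, 0, 50, 150, -200, -10, 0, 0, 0, 50, 150, -250, -10, 0, 0, 0, 50, 150, -280, -10, 0, 0, 0, 50, 150, -280, -10, 0, 0, 0, 50]}}

```text
time_s: 2.1
tcp_pos: [557.7, -48.8, 399.6]
eef_rot: [-0.0, 1.0, -0.003, -0.0]
ft_force: [0.2, 0.2, -0.8]
width: 49.7
```

```bash
python3 - <<'E'
from h import *
d,s=snap('wrist','w2');print(s['tcp_pos'],s['eef_rot'],s['time_s'])
E
```

```text
[557.68904763 -48.78872834 399.64886287] [-2.49050667e-04  9.99994565e-01 -3.28600009e-03 -1.03503621e-04] 2.1
```

View pics/w2.png

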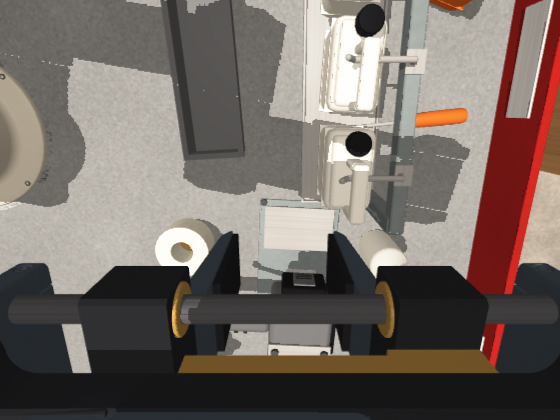

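The wrist picture shows can3's bar at (357,195) and cap at (358,144), can2's cap at (369,20), and the plate at (298,225) with the tote at (205,90). One more view further left.

Request:
{"name": "servo_tool", "arguments": {"commands": [0, -50, 0, 0, 0, 0, 50, 0, -100, 0, 0, 0, 0, 50, 0, -150, 0, 0, 0, 0, 50, 0, -200, 0, 0, 0, 0, 50, 0, -250, 0, 0, 0, 0, 50, 0, -250, 0, 0, 0, 0, 50, 0, -250, 0, 0, 0, 0, 50]}}

```text
time_s: 2.85
tcp_pos: [558.6, 199.2, 399.3]
eef_rot: [0.0, 1.0, -0.003, -0.0]
ft_force: [0.1, -0.6, 0.2]
width: 49.9
```

```bash
python3 - <<'E'
from h import *
d,s=snap('wrist','w3');print(s['tcp_pos'],s['eef_rot'],s['time_s'])
cv2.imwrite('pics/w3c.png',cv2.resize(cv2.imread('pics/w3.png')[0:270,130:490],(800,600),interpolation=cv2.INTER_CUBIC))
cv2.imwrite('pics/w1c.png',cv2.resize(cv2.imread('pics/w1.png')[20:230,270:550],(800,600),interpolation=cv2.INTER_CUBIC))
E
```

```text
[558.59249607 199.21619721 399.29221129] [ 2.49861855e-04  9.99996681e-01 -2.54357401e-03 -3.24674335e-04] 2.85
```

View pics/w3c.png

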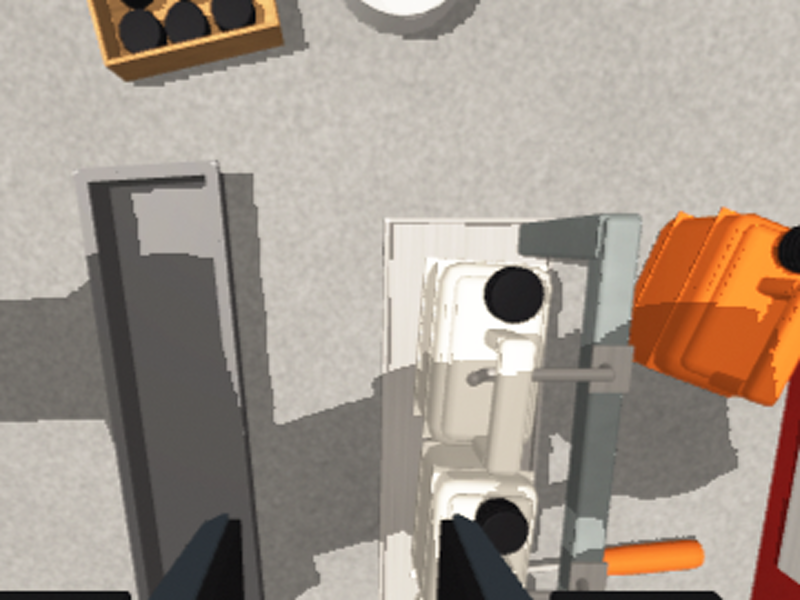

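View pics/w1c.png

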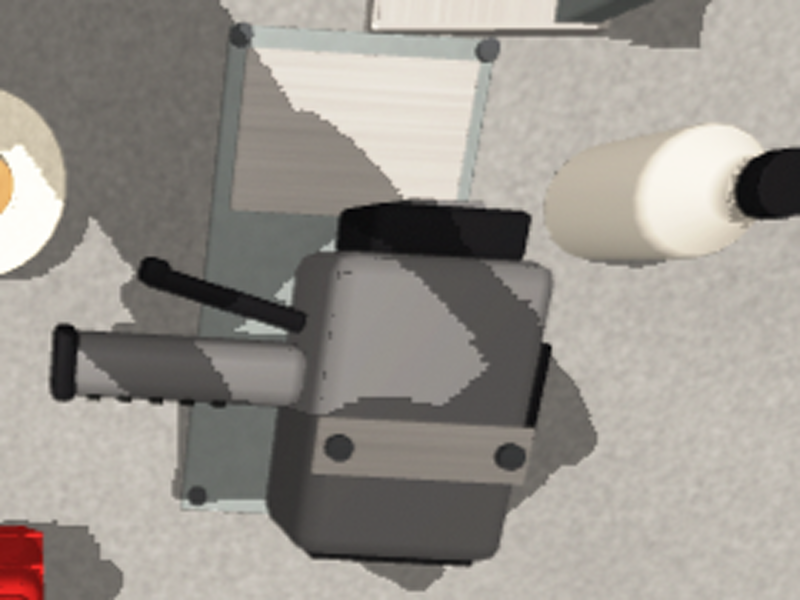

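```bash
python3 - <<'E'
from h import *
np.set_printoptions(precision=1,suppress=True)
W3=lambda u,v,z:onz('w3',130+u/2.222-.3,v/2.222-.3,z)
W1=lambda u,v,z:onz('w1',270+u/2.857-.3,20+v/2.857-.3,z)
for n,u,v,z in [('rail FL',600,217,194),('rail BL',639,214,194),('rail near F',568,510,194),('bar1 +y end',516,338,229),('bar1 -y end',504,472,229),('cap1',517,294,211),('cap2',502,524,211),('hooktip1',478,377,222),('hookroot1',590,374,212),
 ('drip L -x',385,218,4),('drip L +x',520,218,4),('drip R -x',383,560,4),
 ('tote -x+y',78,172,55),('tote +x+y',218,162,55),('tote +x lower',262,598,55),('tote -x lower in',148,598,5)]: print(n,W3(u,v,z))
print()
for n,u,v,z in [('plate a',252,32,10),('plate b',478,47,10),('plate c',232,210,10),('plate d',465,190,10),('screw1',240,35,10),('screw2',488,49,10),('screw3',198,496,10),('base bl',180,508,5),
 ('hous BL',306,556,168),('hous BR',497,556,168),('hous FR',550,265,168),('hous FL',300,258,168),('bscrew1',339,447,170),('bscrew2',510,456,170),('head L',340,212,160),('head R',528,212,160),('head fL',338,245,167),
 ('grip end up',75,330,135),('grip end dn',75,398,135),('grip root up',290,342,140),('grip root dn',290,402,140),('trig tip',152,268,137),('trig root',300,318,137)]: print(n,W1(u,v,z))
E
```

```text
rail FL [694.1 296.2 194. ]
rail BL [714.3 297.6 194. ]
rail near F [691.5 133.7 194. ]
bar1 +y end [646.1 238.2 229. ]
bar1 -y end [644.4 168.3 229. ]
cap1 [649.5 258.4 211. ]
cap2 [649.3 131.8 211. ]
hooktip1 [629.5 217.4 222. ]
hookroot1 [690.5 217.  212. ]
drip L -x [593.2 302.8   4. ]
drip L +x [697.1 302.2   4. ]
drip R -x [595.1  16.    4. ]
tote -x+y [377.5 332.3  55. ]
tote +x+y [474.7 338.2  55. ]
tote +x lower [492.9   5.6  55. ]
tote -x lower in [384.2 -19.8   5. ]

plate a [ 525.8 -128.    10. ]
plate b [ 651.5 -136.4   10. ]
plate c [ 519.6 -220.7   10. ]
plate d [ 653.6 -210.8   10. ]
screw1 [ 519.2 -129.4   10. ]
screw2 [ 657.1 -137.5   10. ]
screw3 [ 507.2 -391.8   10. ]
base bl [ 496.8 -400.9    5. ]
hous BL [ 531.2 -381.1  168. ]
hous BR [ 620.5 -381.8  168. ]
hous FR [ 625.5 -251.2  168. ]
hous FL [ 518.5 -247.5  168. ]
bscrew1 [ 541.5 -329.   170. ]
bscrew2 [ 618.9 -333.7  170. ]
head L [ 536.4 -228.8  160. ]
head R [ 617.  -229.4  160. ]
head fL [ 534.5 -242.3  167. ]
grip end up [ 423.9 -279.2  135. ]
grip end dn [ 424.  -311.2  135. ]
grip root up [ 524.1 -285.1  140. ]
grip root dn [ 526.1 -313.1  140. ]
trig tip [ 459.1 -251.5  137. ]
trig root [ 528.8 -274.4  137. ]
```

```bash
python3 - <<'E'
from h import *
d,s=snap('scene','s1')
cv2.imwrite('pics/w2c.png',cv2.resize(cv2.imread('pics/w2.png')[0:260,150:500],(800,594),interpolation=cv2.INTER_CUBIC))
E
```

```text
(no output)
```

View pics/w2c.png

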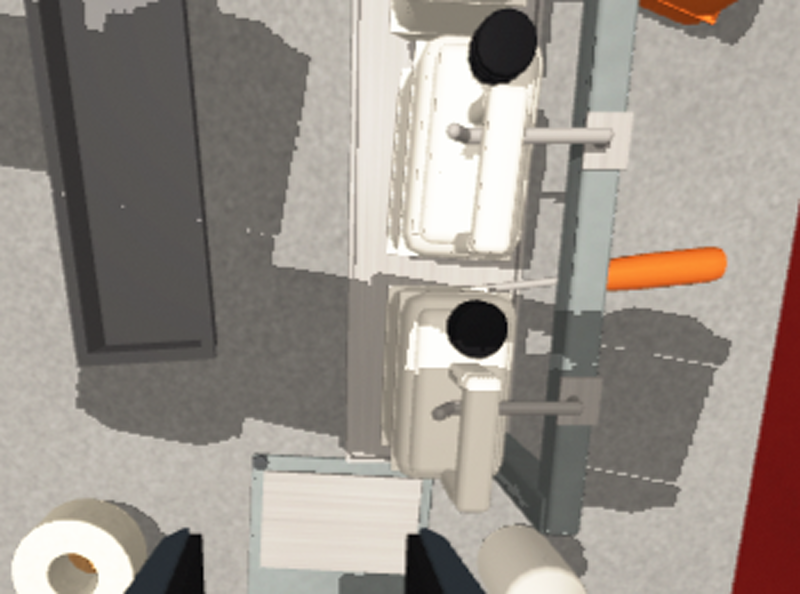

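Request:
{"name": "servo_tool", "arguments": {"commands": [0, 50, 0, 0, 0, 0, 50, 0, 100, 0, 0, 0, 0, 50, 0, 150, 0, 0, 0, 0, 50, 0, 200, 0, 0, 0, 0, 50, 10, 250, 0, 0, 0, 0, 50, 20, 300, 0, 0, 0, 0, 50, 30, 350, 0, 0, 0, 0, 50, 30, 400, 0, 0, 0, 0, 50]}}

```text
time_s: 3.75
tcp_pos: [586.1, -202.1, 399.7]
eef_rot: [0.0, 1.0, -0.004, 0.0]
ft_force: [1.5, 0.1, -0.4]
width: 50.3
```

Request:
{"name": "servo_tool", "arguments": {"commands": [0, 20, 0, 0, 0, 0, 50, 0, 40, 0, 0, 0, 0, 50, 0, 40, 0, 0, 0, 0, 50]}}

```text
time_s: 4.05
tcp_pos: [585.8, -240.6, 399.6]
eef_rot: [0.0, 1.0, -0.004, -0.0]
ft_force: [0.4, 0.1, -0.3]
width: 49.7
```

```bash
python3 - <<'E'
from h import *
d,s=snap('wrist','w4');print(s['tcp_pos'],s['eef_rot'],s['time_s'])
cv2.imwrite('pics/w4c.png',cv2.resize(cv2.imread('pics/w4.png')[0:270,100:460],(800,600),interpolation=cv2.INTER_CUBIC))
E
```

```text
[ 585.81990733 -240.60703386  399.59163975] [ 6.79345697e-05  9.99993355e-01 -3.64080290e-03 -1.75366408e-04] 4.05
```

View pics/w4c.png

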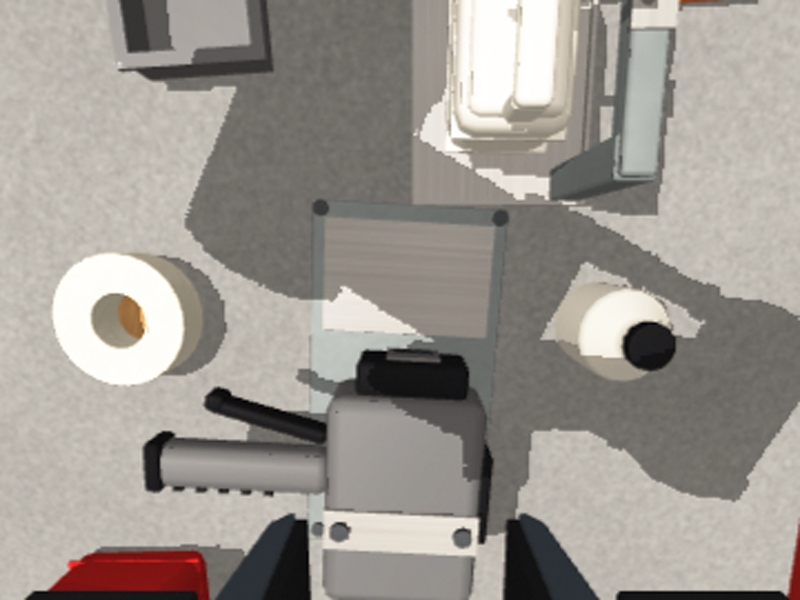

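```bash
python3 - <<'E'
from h import *
np.set_printoptions(precision=1,suppress=True)
W4=lambda u,v,z:onz('w4',100+u/2.222-.3,v/2.222-.3,z)
P=[W4(*p,10)[:2] for p in [(325,214),(494,222),(487,339),(321,331)]]
for p in P: print(p)
C=np.mean(P,0);print('plate C',C,[np.linalg.norm(P[i]-P[(i+1)%4]) for i in range(4)],[np.degrees(np.arctan2(*(b-a)[::-1])) for a,b in [(P[0],P[1]),(P[3],P[2]),(P[3],P[0]),(P[2],P[1])]])
y=np.radians(-3.5)
def loc(p,C=C): d=np.array(p[:2])-C; return np.array([d[0]*np.cos(y)+d[1]*np.sin(y),-d[0]*np.sin(y)+d[1]*np.cos(y)])
for n,u,v,z in [('screw1',320,208,10),('screw2',501,217,10),('shutter L',387,352,144),('shutter R',440,354,144),('head L',362,352,163),('head R',466,358,163),('head bl',357,392,163),('hous L',328,450,168),('hous R',484,450,168),
 ('bs1',340,531,171),('bs2',462,537,171),('grip up root',315,444,140),('grip dn root',315,492,140),('grip up',185,438,140),('grip dn',185,488,140),('grip endL',148,462,130),('trig tip top',216,390,137),('trig tip out',206,398,130),('trig root',322,428,137)]:
    p=W4(u,v,z);print(n,p,loc(p))
W2=lambda u,v,z:onz('w2',150+u/2.2857-.3,v/2.2857-.3,z)
print('rack')
for n,u,v,z in [('cap3',481,325,211),('cap2',508,38,211),('bar3 -y',473,510,229),('bar3 +y',482,378,229),('bar2 -y',490,250,229),('bar2 +y',507,84,229),('hooktip2',458,131,225),('hooktip3',440,410,225),('hook2 root',575,135,215),('hook3 root',560,407,215),('rail3 F near',543,528,194),('rail BR',580,528,194),('rail far F',585,20,194),
  ('tote R -x',78,362,55),('tote R +x',216,352,55),('tote up +x',185,20,55)]: print(n,W2(u,v,z))
E
```

```text
[ 523.9 -133.6]
[ 652.8 -140.3]
[ 649.6 -229. ]
[ 517.2 -221.7]
plate C [ 585.9 -181.2] [np.float64(129.0842196984361), np.float64(88.79066052968152), np.float64(132.6822339537182), np.float64(88.43646912196995)] [np.float64(-2.9945641577326616), np.float64(-3.1530578749029754), np.float64(85.636298109533), np.float64(87.96337132353948)]
screw1 [ 520.3 -129.2   10. ] [-68.7  47.8]
screw2 [ 658.  -136.7   10. ] [69.3 48.8]
shutter L [ 573.5 -220.   144. ] [-10.  -39.5]
shutter R [ 606.3 -221.5  144. ] [ 22.8 -39. ]
head L [ 559.2 -217.2  163. ] [-24.4 -37.6]
head R [ 620.9 -221.2  163. ] [ 37.4 -37.9]
head bl [ 555.6 -241.2  163. ] [-26.6 -61.8]
hous L [ 537.3 -276.   168. ] [-42.7 -97.6]
hous R [ 632.3 -276.7  168. ] [ 52.2 -92.5]
bs1 [ 543.1 -327.8  171. ] [ -33.7 -149. ]
bs2 [ 619.6 -332.4  171. ] [  42.8 -148.9]
grip up root [ 525.8 -279.7  140. ] [ -54.  -102.1]
grip dn root [ 524.3 -312.6  140. ] [ -53.4 -135. ]
grip up [ 441.9 -275.1  140. ] [-138.  -102.6]
grip dn [ 438.6 -309.2  140. ] [-139.2 -136.8]
grip endL [ 412.4 -294.1  130. ] [-166.3 -123.3]
trig tip top [ 463.8 -244.4  137. ] [-118.   -70.6]
trig tip out [ 454.9 -251.   130. ] [-126.4  -77.7]
trig root [ 530.4 -269.8  137. ] [-50.  -91.9]
rack
cap3 [647.   -0.7 211. ]
cap2 [651.3 127.6 211. ]
bar3 -y [644.5 -93.1 229. ]
bar3 +y [644.9 -24.6 229. ]
bar2 -y [644.9  35.4 229. ]
bar2 +y [647.8 105.2 229. ]
hooktip2 [628.  87. 225.]
hooktip3 [625.7 -41.2 225. ]
hook2 root [684.4  86.4 215. ]
hook3 root [689.3 -42.1 215. ]
rail3 F near [ 693.4 -116.5  194. ]
rail BR [ 714.5 -116.7  194. ]
rail far F [691.2 139.  194. ]
tote R -x [394.3 -39.4  55. ]
tote R +x [494.2 -32.9  55. ]
tote up +x [483.  177.3  55. ]
```

```bash
python3 - <<'E'
import cv2,numpy as np
a=cv2.imread('pics/w4.png')[85:170,230:340];b=cv2.imread('pics/w1.png')[20:110,330:460]
f=lambda i:cv2.resize(i,None,fx=6,fy=6,interpolation=cv2.INTER_NEAREST)
cv2.imwrite('pics/z4.png',f(a));cv2.imwrite('pics/z1.png',f(b))
E
```

```text
(no output)
```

View pics/z4.png

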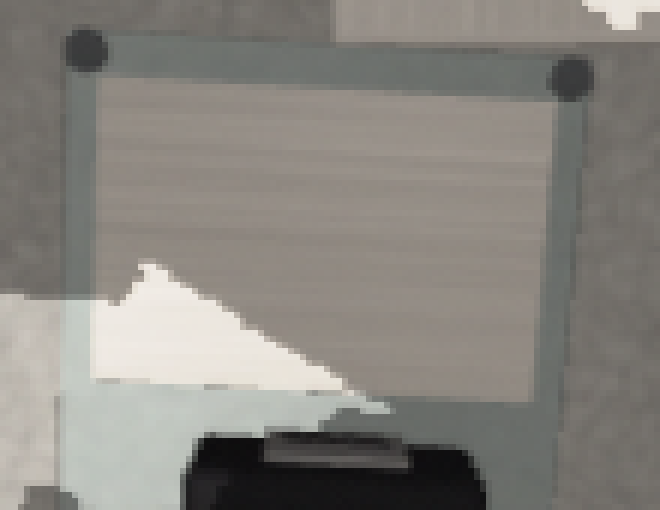

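View pics/z1.png

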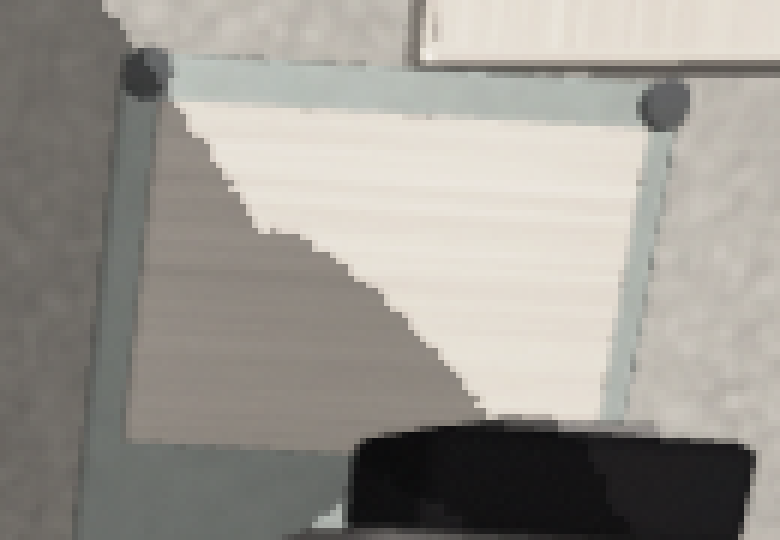

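```bash
python3 - <<'E'
from h import *
np.set_printoptions(precision=1,suppress=True)
P=np.array([onz('w4',230+u/6-.4,85+v/6-.4,10)[:2] for u,v in [(97,78),(555,100),(533,402),(91,380)]])
Q=np.array([onz('w1',330+u/6-.4,20+v/6-.4,10)[:2] for u,v in [(158,102),(645,126),(130,440)]])
print(P,P.mean(0),Q,(Q[1]+Q[2])/2)
for A in(P,Q): d=A[1]-A[0];print(np.linalg.norm(d),np.degrees(np.arctan2(d[1],d[0])))
for f in ['scene0','side0']: print(f,[proj(f,[*p,10]) for p in P])
goto([646.5-1,193,260],0)
E
```

```text
[[ 523.5 -136.1]
 [ 653.  -143. ]
 [ 648.8 -227.9]
 [ 518.3 -220.5]] [ 585.9 -181.8] [[ 523.1 -136.1]
 [ 652.4 -142.8]
 [ 520.2 -220.3]] [ 586.3 -181.5]
129.73362416972094 -3.0356450680908456
129.50050674879444 -2.977126917028609
scene0 [array([242.6, 217.8]), array([242.8, 254.3]), array([211.7, 255.7]), array([213.3, 218.8])]
side0 [array([239.1, 215.3]), array([257.5, 246.5]), array([235.2, 259.2]), array([217.3, 226.9])]
shift [  56.9 -432.3  139.9] turn [-0.  0. -0.] t 4.1
```

Coder origin is (586, −181.6) with yaw −3.0°; w1 and w4 agree within 0.5 mm. Can centres are at y ≈ 218, 87 and −42 (130 mm apart, as given), with the bar at x ≈ 646. Can1 is at the right of the scene picture (375,203) and is white, on the robot's left hook. It's first, and the w3 crop confirmed it.

Request:
{"name": "servo_tool", "arguments": {"commands": [10, -50, 0, 0, 0, 0, 50, 20, -100, 0, 0, 0, 0, 50, 30, -150, 0, 0, 0, 0, 50, 40, -200, 0, 0, 0, 0, 50, 50, -250, 0, 0, 0, 0, 50, 60, -300, 0, 0, 0, 0, 50, 60, -350, 20, 0, 0, 0, 50, 60, -400, 60, 0, 0, 0, 50]}}

```text
time_s: 4.9
tcp_pos: [647.9, 147.3, 355.0]
eef_rot: [-0.001, 1.0, -0.001, 0.002]
ft_force: [1.4, 0.1, -0.2]
width: 50.5
```

```bash
python3 - <<'E'
from h import *
goto([646,192,250],0)
E
```

```text
shift [ -2.4 -44.5 105.1] turn [-0.0011 -0.0042 -0.0019] t 4.9
```

Request:
{"name": "servo_tool", "arguments": {"commands": [0, -30, 30, 0, 0, 0, 50, 0, -30, 60, 0, 0, 0, 50, 0, -30, 60, 0, 0, 0, 50, 0, -30, 60, 0, 0, 0, 50]}}

```text
time_s: 5.3
tcp_pos: [647.7, 173.8, 294.5]
eef_rot: [-0.0, 1.0, -0.002, 0.0]
ft_force: [-0.3, -0.2, 0.8]
width: 50.4
```

```bash
python3 - <<'E'
from h import *
goto([646,192,203],0)
snap('wrist','w5')
E
```

```text
shift [ -1.7 -18.2  91.5] turn [-0.0001 -0.0001 -0.0034] t 5.3
```

View pics/w5.png

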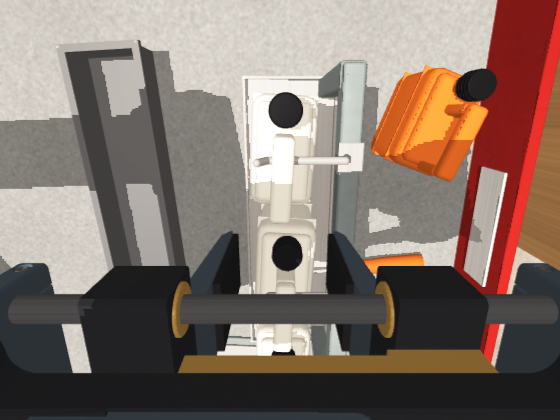

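```bash
python3 - <<'E'
from h import *
print(onz('w5',284.5,138,229),onz('w5',281,220,229),onz('w5',285.5,107,211),onz('w5',262,161,225))
E
```

```text
[649.1872813  236.58765393 229.        ] [646.12874607 169.33735984 229.        ] [650.12418518 259.74605337 211.        ] [631.05600484 218.17632049 225.        ]
```

Request:
{"name": "servo_tool", "arguments": {"commands": [-1, -19, 0, 0, 0, 0, 50, -1, -19, 30, 0, 0, 0, 50, -1, -19, 55, 0, 0, 0, 50, -1, -19, 75, 0, 0, 0, 50, -1, -19, 91, 0, 0, 0, 50, -1, -19, 91, 0, 0, 0, 50, -1, -19, 91, 0, 0, 0, 50]}}

```text
time_s: 6.05
tcp_pos: [647.8, 192.6, 204.0]
eef_rot: [-0.0, 1.0, -0.002, 0.001]
ft_force: [0.8, 0.1, 0.9]
width: 50.3
```

Request:
{"name": "servo_tool", "arguments": {"commands": [0, 0, 0, 0, 0, 0, 0, 0, 0, 0, 0, 0, 0, 0, 0, 0, 0, 0, 0, 0, 0, 0, 0, 0, 0, 0, 0, 0, 0, 0, 0, 0, 0, 0, 0], "squeeze": 30}}

```text
time_s: 6.55
tcp_pos: [647.2, 192.2, 202.6]
eef_rot: [-0.0, 1.0, -0.002, 0.0]
ft_force: [-0.4, -0.5, 2.6]
width: 17.7
```

Request:
{"name": "servo_tool", "arguments": {"commands": [0, 0, -8, 0, 0, 0, 0, 0, 0, -15, 0, 0, 0, 0, 0, 0, -22, 0, 0, 0, 0, 0, 0, -22, 0, 0, 0, 0, 0, 0, -22, 0, 0, 0, 0]}}

```text
time_s: 7.05
tcp_pos: [647.2, 192.3, 224.6]
eef_rot: [-0.0, 1.0, -0.002, 0.0]
ft_force: [0.6, -0.0, -1.7]
width: 17.4
```

```bash
python3 - <<'E'
from h import *
s=monitor.state();print(s['tcp_pos'],s['ft_force'],s['moment'],s['width'])
d,s=snap('wrist','w6')
E
```

```text
[647.15834723 192.27228181 224.57009577] [ 0.639117   -0.0486665  -1.71793072] [-0.04568394 -0.1032943   0.01819504] 17.388846209828003
```

View pics/w6.png

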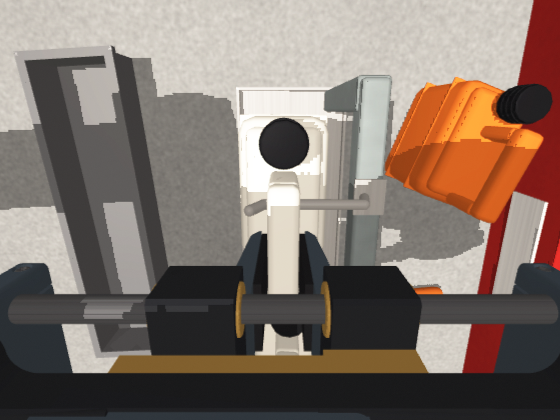

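Can1 is pinched at the bar (282,230), with the wire at y-pixel 203 clear of the fingers. Now off the hook.

Request:
{"name": "servo_tool", "arguments": {"commands": [-15, 0, 0, 0, 0, 0, 0, -35, 0, 0, 0, 0, 0, 0, -55, 0, 0, 0, 0, 0, 0, -75, 0, 0, 0, 0, 0, 0, -82, 0, 0, 0, 0, 0, 0, -82, 0, 0, 0, 0, 0, 0, -82, 0, 0, 0, 0, 0, 0]}}

```text
time_s: 7.8
tcp_pos: [565.9, 192.6, 224.4]
eef_rot: [-0.0, 1.0, -0.002, 0.0]
ft_force: [-0.7, 0.6, -1.8]
width: 17.5
```

```bash
python3 - <<'E'
from h import *
s=monitor.state();print(s['tcp_pos'],s['ft_force'],s['moment'],s['width'],s['time_s'])
E
```

```text
[565.8851394  192.56104817 224.42392815] [-0.66522057  0.56555914 -1.76020226] [-0.03536446 -0.1351402  -0.04429054] 17.505353870280334 7.8
```

Request:
{"name": "servo_tool", "arguments": {"commands": [0, 0, -30, 0, 0, 0, 0, 0, 0, -70, 0, 0, 0, 0, 0, 40, -105, 0, 0, 0, 0, 0, 85, -110, 0, 0, 0, 0, 0, 130, -110, 0, 0, 0, 0, 0, 175, -110, 0, 0, 0, 0, 0, 220, -110, 0, 0, 0, 0, 0, 265, -110, 0, 0, 0, 0]}}

```text
time_s: 8.6
tcp_pos: [564.6, -74.7, 334.4]
eef_rot: [0.0, 1.0, -0.002, 0.0]
ft_force: [1.3, 0.7, -1.8]
width: 17.3
```

Request:
{"name": "servo_tool", "arguments": {"commands": [0, 40, 0, 0, 0, -0.14, 0, 0, 80, 0, 0, 0, -0.28, 0, 0, 110, 0, 0, 0, -0.42, 0, 10, 110, 0, 0, 0, -0.56, 0, 20, 110, 0, 0, 0, -0.7, 0, 30, 110, 0, 0, 0, -0.84, 0, 40, 110, 0, 0, 0, -0.98, 0, 46, 110, 0, 0, 0, -1.12, 0]}}

```text
time_s: 9.4
tcp_pos: [610.9, -183.3, 334.0]
eef_rot: [0.0, 0.847, 0.532, 0.0]
ft_force: [0.2, 0.7, -1.5]
width: 17.6
```

Request:
{"name": "servo_tool", "arguments": {"commands": [0, 0, 0, 0, 0, -0.13, 0, 0, 0, 0, 0, 0, -0.26, 0, 0, 0, 0, 0, 0, -0.39, 0, 0, 0, 0, 0, 0, -0.4, 0, 0, 0, 0, 0, 0, -0.4, 0]}}

```text
time_s: 9.9
tcp_pos: [610.0, -183.0, 334.2]
eef_rot: [-0.0, 0.727, 0.686, -0.0]
ft_force: [-0.0, -0.1, -1.6]
width: 17.6
```

```bash
python3 - <<'E'
from h import *
goto([612,-183,200],np.radians(87))
snap('wrist','w7')
E
```

```text
shift [1.000e-01 2.000e+00 1.342e+02] turn [-0.0001 -0.     -0.006 ] t 9.9
```

View pics/w7.png

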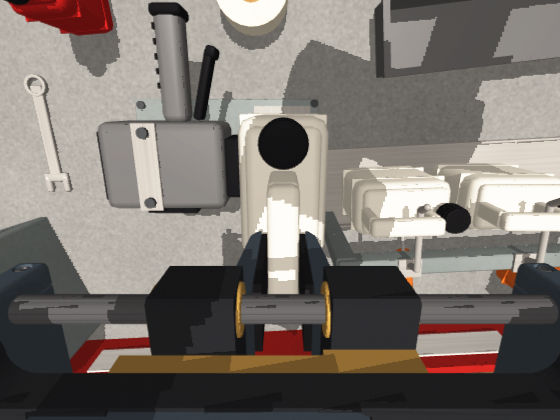

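Request:
{"name": "servo_tool", "arguments": {"commands": [0, 2, 30, 0, 0, -0.006, 0, 0, 2, 65, 0, 0, -0.006, 0, 0, 2, 100, 0, 0, -0.006, 0, 0, 2, 130, 0, 0, -0.006, 0, 0, 2, 150, 0, 0, -0.006, 0, 0, 2, 160, 0, 0, -0.006, 0, 0, 2, 160, 0, 0, -0.006, 0, 0, 2, 160, 0, 0, -0.006, 0]}}

```text
time_s: 10.75
tcp_pos: [612.2, -183.0, 175.4]
eef_rot: [0.001, 0.724, 0.689, 0.0]
ft_force: [0.3, 0.1, -1.8]
width: 17.5
```

Request:
{"name": "servo_tool", "arguments": {"commands": [0, 0, 3, 0, 0, 0, 0, 0, 0, 5, 0, 0, 0, 0, 0, 0, 7, 0, 0, 0, 0, 0, 0, 7, 0, 0, 0, 0]}}

```text
time_s: 11.15
tcp_pos: [611.5, -182.7, 167.3]
eef_rot: [-0.0, 0.724, 0.69, -0.0]
ft_force: [-0.7, 0.9, -1.3]
width: 17.6
```

```bash
python3 - <<'E'
from h import *
goto([612,-183,165.6],np.radians(87))
snap('scene','s2')
a=cv2.imread('pics/s2.png')[130:300,100:300]; cv2.imwrite('pics/s2c.png',cv2.resize(a,(700,595),interpolation=cv2.INTER_CUBIC))
E
```

```text
shift [-0.3  0.5  1.7] turn [-0.0001 -0.0001  0.0035] t 11.15
```

View pics/s2c.png

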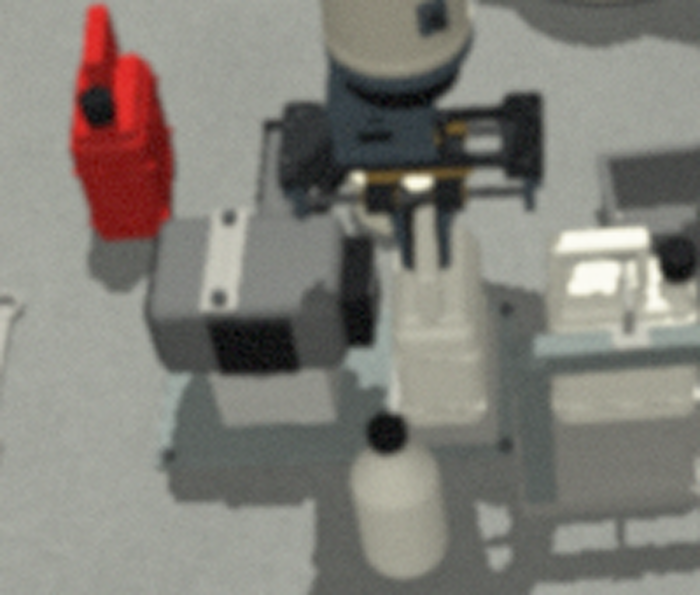

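Request:
{"name": "servo_tool", "arguments": {"commands": [0, 0, 1, 0, 0, 0, 0, 0, 0, 2, 0, 0, 0, 0, 0, 0, 2, 0, 0, 0, 0]}}

```text
time_s: 11.5
tcp_pos: [611.8, -182.9, 165.8]
eef_rot: [0.0, 0.724, 0.69, 0.0]
ft_force: [-1.3, -0.3, 4.9]
width: 17.8
```

Request:
{"name": "servo_tool", "arguments": {"commands": [0, 0, 0, 0, 0, 0, 34, 0, 0, 0, 0, 0, 0, 34, 0, 0, 0, 0, 0, 0, 34, 0, 0, -10, 0, 0, 0, 34, 0, 0, -40, 0, 0, 0, 34, 0, 0, -85, 0, 0, 0, 34, 0, 0, -85, 0, 0, 0, 34]}}

```text
time_s: 12.2
tcp_pos: [614.2, -183.7, 257.1]
eef_rot: [0.004, 0.724, 0.69, 0.002]
ft_force: [1.0, 0.7, -0.2]
width: 34.0
```

```bash
python3 - <<'E'
from h import *
goto([612,-183,165.6],np.radians(87))
snap('wrist','w8')
E
```

```text
shift [ 0.9 -3.1 91.5] turn [0.0089 0.0031 0.0036] t 12.2
```

View pics/w8.png

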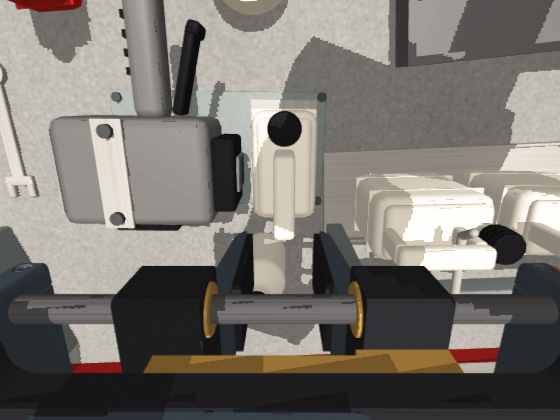

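Can1 stands square on the plate (cap (285,128), body 250–317 px), 11 mm or so from the head at (228,170). Now the trigger.

```bash
python3 - <<'E'
from h import *
goto([475.6,-282,257],np.radians(87))
E
```

```text
shift [-105.3 -132.6   -3.3] turn [0.0059 0.002  0.0036] t 12.25
```

Request:
{"name": "servo_tool", "arguments": {"commands": [-30, -35, 0, 0, 0, 0, 91, -60, -70, 0, 0, 0, 0, 91, -90, -105, 0, 0, 0, 0, 91, -105, -131, 0, 0, 0, 0, 91, -105, -131, 0, 0, 0, 0, 91, -105, -131, 0, 0, 0, 0, 91]}}

```text
time_s: 12.85
tcp_pos: [475.3, -281.4, 250.4]
eef_rot: [-0.0, 0.725, 0.689, 0.0]
ft_force: [0.9, 0.2, -0.1]
width: 79.3
```

```bash
python3 - <<'E'
from h import *
goto([475.6,-282,106],np.radians(87))
snap('wrist','w9')
E
```

```text
shift [ -0.6   0.3 144.4] turn [-0.     -0.0003  0.0022] t 12.85
```

View pics/w9.png

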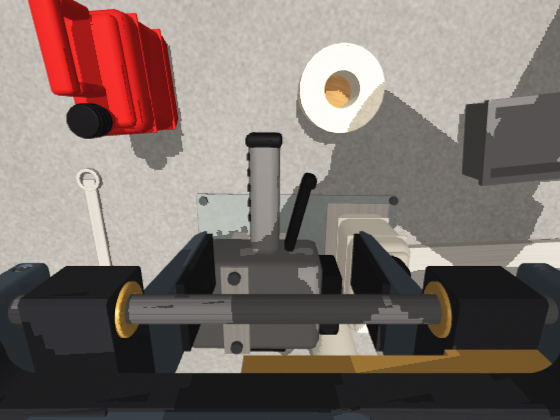

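```bash
python3 - <<'E'
from h import *
C=np.array([586,-181.6]);y=np.radians(-3)
for u,v,z in [(250,190,128),(281,190,128),(250,230,128),(280,230,128),(247,137,125),(311,178,137),(317,184,130)]:
    d=onz('w9',u,v,z)[:2]-C; print(np.round([d[0]*np.cos(y)+d[1]*np.sin(y),-d[0]*np.sin(y)+d[1]*np.cos(y)],1))
E
```

```text
[-111.7 -136.6]
[-111.8 -105.8]
[ -69.3 -137.7]
[ -69.4 -106.8]
[-163.  -138.3]
[-125.7  -77.1]
[-118.4  -70.4]
```

Request:
{"name": "servo_tool", "arguments": {"commands": [-1, 0, 30, 0, 0, 0, 91, -1, 0, 70, 0, 0, 0, 91, -1, 0, 105, 0, 0, 0, 91, -1, 0, 130, 0, 0, 0, 91, -1, 0, 144, 0, 0, 0, 91, -1, 0, 144, 0, 0, 0, 91, -1, 0, 144, 0, 0, 0, 91]}}

```text
time_s: 13.6
tcp_pos: [476.4, -281.8, 106.6]
eef_rot: [-0.0, 0.724, 0.69, 0.0]
ft_force: [-0.0, 0.1, 0.9]
width: 91.5
```

Request:
{"name": "servo_tool", "arguments": {"commands": [-4, 0, 0, 0, 0, 0, 66, -8, 0, 0, 0, 0, 0, 60, -8, 0, 0, 0, 0, 0, 40, -8, 0, 0, 0, 0, 0, 40, -8, 0, 0, 0, 0, 0, 40, -8, 0, 0, 0, 0, 0, 40, -8, 0, 0, 0, 0, 0, 40, -8, 0, 0, 0, 0, 0, 40], "squeeze": 22}}

```text
time_s: 14.4
tcp_pos: [474.5, -291.7, 106.3]
eef_rot: [0.0, 0.724, 0.69, -0.001]
ft_force: [-6.7, -12.3, -5.0]
width: 46.3
```

```bash
python3 - <<'E'
from h import *
s=monitor.state();print(s['tcp_pos'],s['ft_force'],s['width'],s['time_s'])
snap('scene','s3');snap('side','d3')
a=cv2.imread('pics/s3.png')[130:270,100:280];b=cv2.imread('pics/d3.png')[150:290,130:310]
cv2.imwrite('pics/s3c.png',cv2.resize(np.hstack([a,b]),(792,308),interpolation=cv2.INTER_CUBIC))
E
```

```text
[ 474.50202456 -291.70181062  106.27802882] [ -6.68934605 -12.26701922  -4.96706715] 46.26175893961769 14.4
```

View pics/s3c.png

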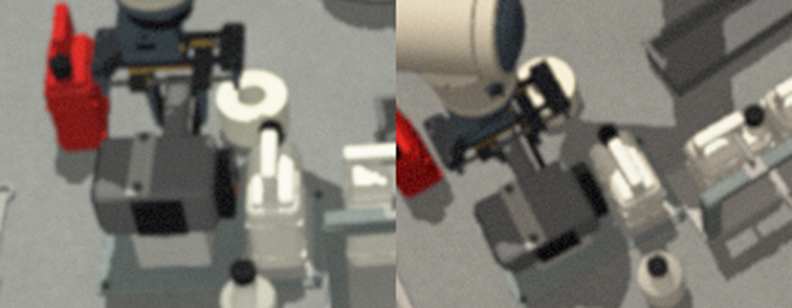

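Request:
{"name": "servo_tool", "arguments": {"commands": [-2, 0, 0, 0, 0, 0, 40, -3, 0, 0, 0, 0, 0, 40, -3, 0, 0, 0, 0, 0, 40, -3, 0, 0, 0, 0, 0, 40], "squeeze": 30}}

```text
time_s: 14.9
tcp_pos: [474.4, -292.0, 106.3]
eef_rot: [-0.001, 0.724, 0.69, 0.0]
ft_force: [-2.8, 8.9, 5.5]
width: 45.1
```

```bash
python3 - <<'E'
from h import *
s=monitor.state();print(s['tcp_pos'],s['ft_force'],s['width'],s['time_s'])
snap('scene','s4')
a=cv2.imread('pics/s4.png')[170:240,180:260]
cv2.imwrite('pics/s4c.png',cv2.resize(a,(640,560),interpolation=cv2.INTER_CUBIC))
E
```

```text
[ 474.42438544 -292.04897224  106.33645308] [-2.82450096  8.94052151  5.4579901 ] 45.14676070692774 14.9
```

View pics/s4c.png

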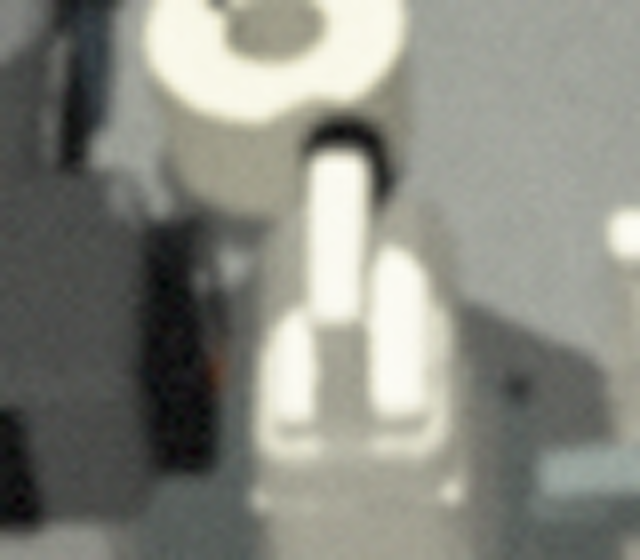

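The copper nozzle plate shows at (218,370) with the shutter lifted above it, and the width is 45 mm, so the trigger is fully squeezed. Releasing.

Request:
{"name": "servo_tool", "arguments": {"commands": [4, 0, 0, 0, 0, 0, 91, 10, 0, 0, 0, 0, 0, 91, 10, 0, 0, 0, 0, 0, 91, 10, 0, 0, 0, 0, 0, 91, 10, 0, 0, 0, 0, 0, 91, 10, 0, -40, 0, 0, 0, 91, 10, 0, -85, 0, 0, 0, 91, 10, 0, -130, 0, 0, 0, 91]}}

```text
time_s: 15.75
tcp_pos: [475.3, -282.9, 238.0]
eef_rot: [-0.0, 0.724, 0.69, 0.0]
ft_force: [0.0, -0.9, -0.7]
width: 90.8
```

```bash
python3 - <<'E'
from h import *
goto([612,-183,257],np.radians(87))
snap('wrist','w10')
E
```

```text
shift [106.5 131.7 -19.1] turn [-0.0004 -0.0004  0.0037] t 15.75
```

View pics/w10.png

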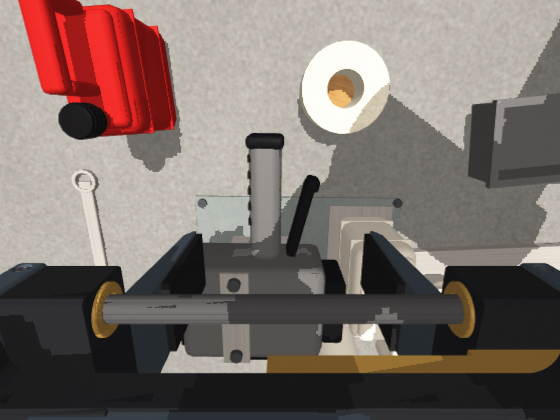

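Request:
{"name": "servo_tool", "arguments": {"commands": [0, 0, -20, 0, 0, 0, 36, 40, 45, -20, 0, 0, 0, 36, 80, 90, -20, 0, 0, 0, 36, 106, 131, -20, 0, 0, 0, 36, 106, 131, -20, 0, 0, 0, 36, 106, 131, 20, 0, 0, 0, 36, 106, 131, 20, 0, 0, 0, 36]}}

```text
time_s: 16.5
tcp_pos: [609.7, -182.2, 212.1]
eef_rot: [-0.003, 0.724, 0.69, -0.001]
ft_force: [-1.3, 0.7, -0.4]
width: 37.8
```

```bash
python3 - <<'E'
from h import *
goto([612,-183,166],np.radians(87))
E
```

```text
shift [-0.8  2.7 46.1] turn [-0.0066 -0.0024  0.0047] t 16.5
```

Request:
{"name": "servo_tool", "arguments": {"commands": [0, 0, 0, 0, 0, 0, 36, 0, 0, 25, 0, 0, 0, 36, 0, 0, 48, 0, 0, 0, 36, 0, 0, 51, 0, 0, 0, 36, 0, 0, 51, 0, 0, 0, 36]}}

```text
time_s: 17.0
tcp_pos: [611.7, -184.3, 166.7]
eef_rot: [0.0, 0.724, 0.689, 0.0]
ft_force: [-0.3, -0.7, 1.0]
width: 36.1
```

Request:
{"name": "servo_tool", "arguments": {"commands": [0, 0, 0, 0, 0, 0, 0, 0, 0, 0, 0, 0, 0, 0, 0, 0, 0, 0, 0, 0, 0, 0, 0, 0, 0, 0, 0, 0, 0, 0, 0, 0, 0, 0, 0], "squeeze": 30}}

```text
time_s: 17.5
tcp_pos: [612.2, -183.8, 166.6]
eef_rot: [0.001, 0.724, 0.69, 0.0]
ft_force: [0.1, 1.2, 7.5]
width: 17.2
```

```bash
python3 - <<'E'
from h import *
goto([612,-183,166],np.radians(87))
s=snap('scene','s5')[1];snap('side','d5');print(s['width'])
a=cv2.imread('pics/s5.png')[130:290,180:480];b=cv2.imread('pics/d5.png')[90:250,130:430]
cv2.imwrite('pics/s5c.png',cv2.resize(np.hstack([a,b]),None,fx=1.33,fy=1.33,interpolation=cv2.INTER_CUBIC))
E
```

```text
shift [ 0.8 -0.2  0.6] turn [0.0018 0.0004 0.0036] t 17.5
17.23438713589174
```

View pics/s5c.png

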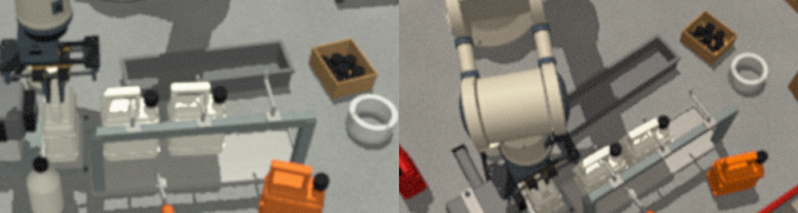

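Request:
{"name": "servo_tool", "arguments": {"commands": [0, 0, -10, 0, 0, 0, 0, 0, 0, -40, 0, 0, 0, 0, 0, 0, -85, 0, 0, 0, 0, 0, 0, -130, 0, 0, 0, 0, 0, -20, -174, 0, 0, 0, 0, 0, -70, -180, 0, 0, 0, 0, 0, -120, -180, 0, 0, 0, 0, 0, -150, -180, 0, 0, 0, 0]}}

```text
time_s: 18.4
tcp_pos: [458.8, -175.8, 346.5]
eef_rot: [0.0, 0.724, 0.69, -0.0]
ft_force: [0.3, -0.5, -1.6]
width: 17.7
```

Request:
{"name": "servo_tool", "arguments": {"commands": [40, 0, 0, 0, 0, 0.14, 0, 80, 0, 0, 0, 0, 0.28, 0, 120, 0, 0, 0, 0, 0.42, 0, 160, 0, 0, 0, 0, 0.56, 0, 190, 0, 0, 0, 0, 0.7, 0, 210, 0, 0, 0, 0, 0.84, 0, 230, 0, 0, 0, 0, 0.98, 0, 240, 0, 0, 0, 0, 1.12, 0]}}

```text
time_s: 19.2
tcp_pos: [473.2, 64.8, 346.1]
eef_rot: [-0.0, 0.98, 0.197, 0.0]
ft_force: [0.1, 0.4, -2.2]
width: 17.5
```

Request:
{"name": "servo_tool", "arguments": {"commands": [0, 0, 0, 0, 0, 0.14, 0, 0, 0, 0, 0, 0, 0.28, 0, 0, 0, 0, 0, 0, 0.34, 0, 0, 0, 0, 0, 0, 0.34, 0]}}

```text
time_s: 19.6
tcp_pos: [473.3, 63.3, 346.0]
eef_rot: [0.0, 1.0, 0.031, 0.0]
ft_force: [-0.1, 0.6, -1.4]
width: 17.5
```

```bash
python3 - <<'E'
from h import *
goto([430.7,241.4,250],np.radians(2.8))
s=snap('wrist','w11')[1];print(s['width'],s['tcp_pos'])
E
```

```text
shift [ -31.7 -180.4   96. ] turn [ 0.0001 -0.0004  0.0122] t 19.6
17.54058263716116 [473.32084946  63.32350395 346.00517062]
```

View pics/w11.png

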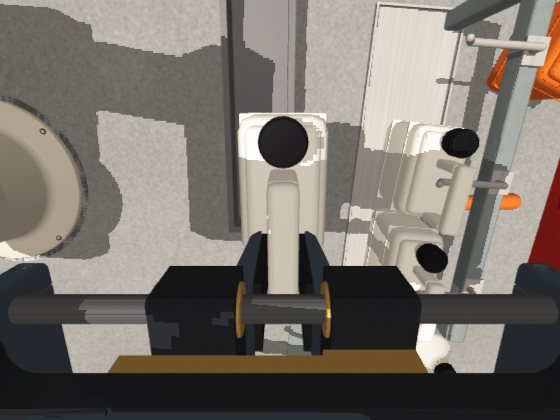

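```bash
python3 - <<'E'
from h import *
print(proj('w11',[394.3,-39.4,55]),proj('w11',[494.2,-32.9,55]))
for u,v in [(224,5),(297,5),(228,120),(231,225)]: print(onz('w11',u,v,55))
E
```

```text
[229.00909041 229.77156441] [292.2104112  229.53580417]
[383.634521   273.36951837  55.        ]
[478.79603396 279.16930789  55.        ]
[390.63581565 128.54351687  55.        ]
[397.32778585 -31.1814476   55.        ]
```

Request:
{"name": "servo_tool", "arguments": {"commands": [-10, -45, 0, 0, 0, 0, 0, -20, -90, 0, 0, 0, 0.012, 0, -30, -135, 0, 0, 0, 0.012, 0, -30, -170, 30, 0, 0, 0.012, 0, -30, -180, 70, 0, 0, 0.012, 0, -30, -180, 96, 0, 0, 0.012, 0, -30, -180, 96, 0, 0, 0.012, 0, -30, -180, 96, 0, 0, 0.012, 0]}}

```text
time_s: 20.45
tcp_pos: [432.6, 241.0, 250.3]
eef_rot: [0.0, 1.0, 0.026, 0.0]
ft_force: [0.6, -0.3, -0.2]
width: 17.5
```

```bash
python3 - <<'E'
from h import *
goto([432.5,241.4,161],np.radians(2.8))
s=snap('wrist','w12')[1];print(s['width'],s['tcp_pos'])
snap('scene','s12')
cv2.imwrite('pics/s12c.png',cv2.resize(cv2.imread('pics/s12.png')[100:260,230:470],None,fx=3,fy=3,interpolation=cv2.INTER_CUBIC))
E
```

```text
shift [-0.1 -0.4 89.3] turn [ 0.     -0.0001  0.0022] t 20.45
17.50480603368283 [432.62929503 241.03379205 250.30628424]
```

View pics/w12.png

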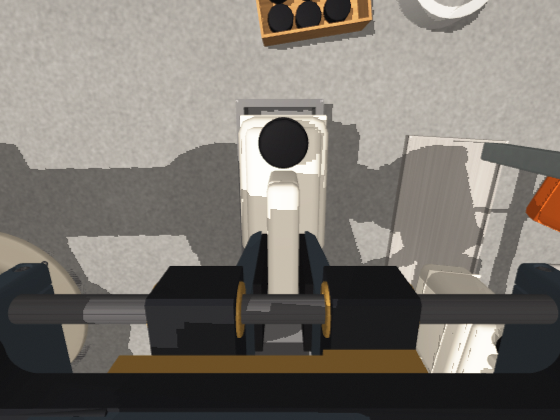

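View pics/s12c.png

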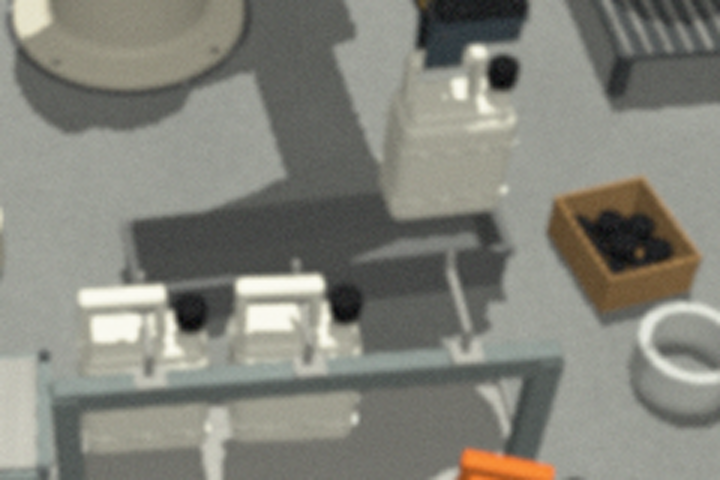

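```bash
python3 - <<'E'
from h import *
print(onz('w12',237,100,55),onz('w12',326,100,55))
E
```

```text
[376.06001669 332.88308952  55.        ] [476.59972316 338.01085604  55.        ]
```

Request:
{"name": "servo_tool", "arguments": {"commands": [-1, 0, 25, 0, 0, 0, 0, -1, 0, 50, 0, 0, 0, 0, -1, 0, 70, 0, 0, 0, 0, -1, 0, 82, 0, 0, 0, 0, -1, 0, 84, 0, 0, 0, 0, -1, 0, 86, 0, 0, 0, 0, -1, 0, 86, 0, 0, 0, 0]}}

```text
time_s: 21.25
tcp_pos: [432.1, 241.2, 164.4]
eef_rot: [-0.0, 1.0, 0.025, 0.001]
ft_force: [-1.2, 0.9, -1.3]
width: 17.3
```

Request:
{"name": "servo_tool", "arguments": {"commands": [0, 0, 2, 0, 0, 0, 0, 0, 0, 3, 0, 0, 0, 0, 0, 0, 4, 0, 0, 0, 0, 0, 0, 4, 0, 0, 0, 0]}}

```text
time_s: 21.65
tcp_pos: [433.1, 240.5, 161.7]
eef_rot: [0.0, 1.0, 0.025, 0.002]
ft_force: [-2.5, -12.7, 33.2]
width: 17.3
```

Request:
{"name": "servo_tool", "arguments": {"commands": [0, 0, -1, 0, 0, 0, 0, 0, 0, -2, 0, 0, 0, 0, 0, 0, -2, 0, 0, 0, 0, 0, 0, -2, 0, 0, 0, 40, 0, 0, -2, 0, 0, 0, 40, 0, 0, -2, 0, 0, 0, 40, 0, 0, -20, 0, 0, 0, 40, 0, 0, -60, 0, 0, 0, 40]}}

```text
time_s: 22.45
tcp_pos: [429.6, 240.4, 217.8]
eef_rot: [0.001, 1.0, 0.025, -0.003]
ft_force: [1.2, 0.7, -0.6]
width: 40.2
```

Request:
{"name": "servo_tool", "arguments": {"commands": [0, 40, -50, 0, 0, 0, 50, 0, 80, -100, 0, 0, 0, 50, 0, 80, -130, 0, 0, 0, 50, 0, 80, -130, 0, 0, 0, 50]}}

```text
time_s: 22.85
tcp_pos: [437.4, 160.1, 354.7]
eef_rot: [-0.001, 1.0, 0.024, 0.004]
ft_force: [0.6, 0.3, -0.6]
width: 50.3
```

```bash
python3 - <<'E'
from h import *
goto([646,61,300],0)
s=snap('wrist','w13')[1];print(s['width'],s['tcp_pos'])
E
```

```text
shift [203.1 109.1  56.2] turn [-0.0013 -0.008   0.0483] t 22.85
50.32082630855274 [437.39686701 160.06778576 354.68763664]
```

View pics/w13.png

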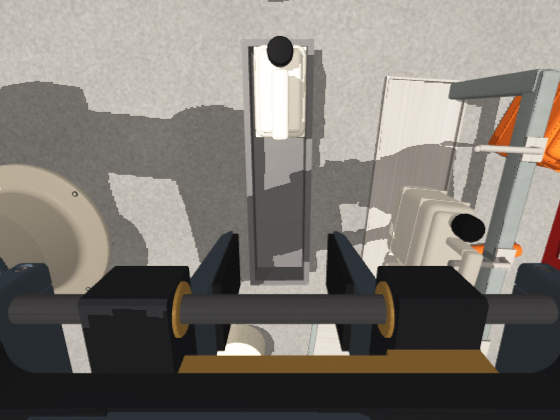

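Can1 stands in the far end of the tote (cap (280,51), body 253–305 px). Next is can2, on the middle hook (cap (468,228) here, white).

Request:
{"name": "servo_tool", "arguments": {"commands": [40, 20, 0, 0, 0, 0.048, 50, 85, 40, 0, 0, 0, 0.048, 50, 130, 65, 0, 0, 0, 0.048, 50, 170, 90, 0, 0, 0, 0.048, 50, 200, 109, 20, 0, 0, 0.048, 50, 204, 109, 50, 0, 0, 0.048, 50, 204, 109, 56, 0, 0, 0.048, 50, 204, 109, 56, 0, 0, 0.048, 50]}}

```text
time_s: 23.7
tcp_pos: [643.3, 63.1, 291.9]
eef_rot: [-0.0, 1.0, 0.001, -0.002]
ft_force: [-0.6, -0.0, -0.1]
width: 50.2
```

```bash
python3 - <<'E'
from h import *
goto([647,61.5,203],0)
s=snap('wrist','w14')[1];print(s['width'],s['tcp_pos'])
E
```

```text
shift [ 4.   1.6 88.8] turn [-0.0002  0.0037  0.0026] t 23.7
50.24029108620643 [643.33950531  63.09241421 291.86104646]
```

View pics/w14.png

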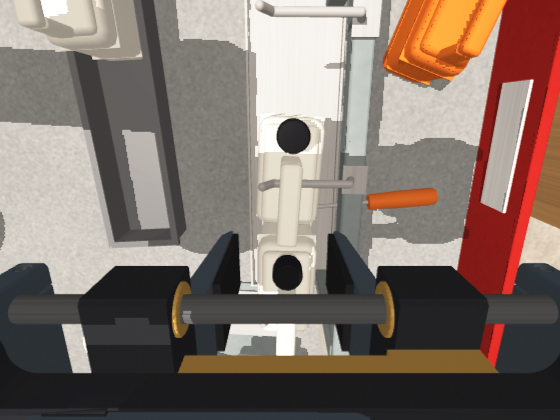

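```bash
python3 - <<'E'
from h import *
print(onz('w14',291.5,160,229),onz('w14',288,246,229),onz('w14',293,134,211),onz('w14',268,186,225))
E
```

```text
[649.7913369  109.25545196 229.        ] [647.56500202  36.28672869 229.        ] [651.21734139 127.95067744 211.        ] [630.94239389  87.42498559 225.        ]
```

Request:
{"name": "servo_tool", "arguments": {"commands": [4, 1, 10, 0, 0, 0.002, 50, 4, 1, 40, 0, 0, 0.002, 50, 4, 1, 65, 0, 0, 0.002, 50, 4, 1, 80, 0, 0, 0.002, 50, 4, 1, 88, 0, 0, 0.002, 50, 4, 1, 88, 0, 0, 0.002, 50, 4, 1, 88, 0, 0, 0.002, 50]}}

```text
time_s: 24.45
tcp_pos: [649.1, 61.6, 206.5]
eef_rot: [0.0, 1.0, 0.0, 0.001]
ft_force: [-0.5, 0.1, 0.7]
width: 50.3
```

Request:
{"name": "servo_tool", "arguments": {"commands": [0, 0, 0, 0, 0, 0, 0, 0, 0, 0, 0, 0, 0, 0, 0, 0, 0, 0, 0, 0, 0, 0, 0, 0, 0, 0, 0, 0, 0, 0, 0, 0, 0, 0, 0], "squeeze": 30}}

```text
time_s: 24.95
tcp_pos: [648.6, 61.5, 205.5]
eef_rot: [0.0, 1.0, 0.0, 0.0]
ft_force: [-0.3, 0.3, -0.5]
width: 17.3
```

Request:
{"name": "servo_tool", "arguments": {"commands": [0, 0, -8, 0, 0, 0, 0, 0, 0, -15, 0, 0, 0, 0, 0, 0, -22, 0, 0, 0, 0, 0, 0, -22, 0, 0, 0, 0, 0, 0, -22, 0, 0, 0, 0]}}

```text
time_s: 25.45
tcp_pos: [648.6, 61.5, 227.6]
eef_rot: [-0.0, 1.0, -0.0, 0.0]
ft_force: [-0.1, -0.4, -3.0]
width: 16.9
```

Request:
{"name": "servo_tool", "arguments": {"commands": [-15, 0, 0, 0, 0, 0, 0, -35, 0, 0, 0, 0, 0, 0, -55, 0, 0, 0, 0, 0, 0, -75, 0, 0, 0, 0, 0, 0, -84, 0, 0, 0, 0, 0, 0, -84, 0, 0, 0, 0, 0, 0, -84, 0, 0, 0, 0, 0, 0]}}

```text
time_s: 26.15
tcp_pos: [565.3, 61.5, 227.5]
eef_rot: [-0.0, 1.0, -0.0, 0.0]
ft_force: [0.3, 0.5, -2.0]
width: 17.2
```

```bash
python3 - <<'E'
from h import *
s=snap('wrist','w15')[1];print(s['tcp_pos'],s['ft_force'],s['moment'],s['width'],s['time_s'])
E
```

```text
[565.33687772  61.47579725 227.49688047] [ 0.29990765  0.45106209 -2.01551751] [-0.06439918 -0.08957892  0.02834314] 17.244165072493818 26.15
```

View pics/w15.png

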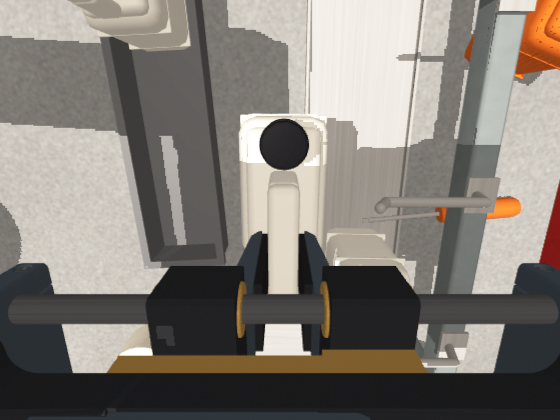

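Request:
{"name": "servo_tool", "arguments": {"commands": [0, 0, -30, 0, 0, 0, 0, 0, 0, -70, 0, 0, 0, 0, 0, 30, -105, 0, 0, 0, 0, 0, 75, -110, 0, 0, 0, 0, 0, 120, -110, 0, 0, 0, 0, 0, 160, -110, 0, 0, -0.14, 0, 0, 200, -110, 0, 0, -0.28, 0, 0, 230, -110, 0, 0, -0.42, 0]}}

```text
time_s: 27.0
tcp_pos: [565.0, -171.3, 337.2]
eef_rot: [0.0, 0.978, 0.211, 0.0]
ft_force: [-0.0, 0.3, -1.9]
width: 16.6
```

```bash
python3 - <<'E'
from h import *
goto([612,-183,337],np.radians(87))
E
```

```text
shift [38.  30.   0.2] turn [ 4.0000e-04  2.0000e-04 -1.0938e+00] t 27.0
```

Request:
{"name": "servo_tool", "arguments": {"commands": [8, 6, 0, 0, 0, -0.14, 0, 16, 12, 0, 0, 0, -0.28, 0, 24, 18, 0, 0, 0, -0.42, 0, 32, 24, 0, 0, 0, -0.56, 0, 38, 30, 0, 0, 0, -0.7, 0, 38, 30, 0, 0, 0, -0.84, 0, 38, 30, 0, 0, 0, -0.98, 0, 38, 30, 0, 0, 0, -1.094, 0]}}

```text
time_s: 27.8
tcp_pos: [612.3, -180.8, 337.0]
eef_rot: [-0.0, 0.725, 0.689, -0.0]
ft_force: [0.1, 0.2, -1.5]
width: 17.0
```

Request:
{"name": "servo_tool", "arguments": {"commands": [0, 0, 0, 0, 0, 0, 0, 0, 0, 0, 0, 0, 0, 0]}}

```text
time_s: 28.0
tcp_pos: [611.9, -180.6, 337.2]
eef_rot: [-0.0, 0.728, 0.685, -0.0]
ft_force: [0.0, 0.3, -2.4]
width: 17.2
```

```bash
python3 - <<'E'
from h import *
goto([612,-183,168.5],np.radians(87))
snap('wrist','w16')
E
```

```text
shift [ -2.4   0.3 168.7] turn [-0.0001 -0.0001 -0.0081] t 28.0
```

View pics/w16.png

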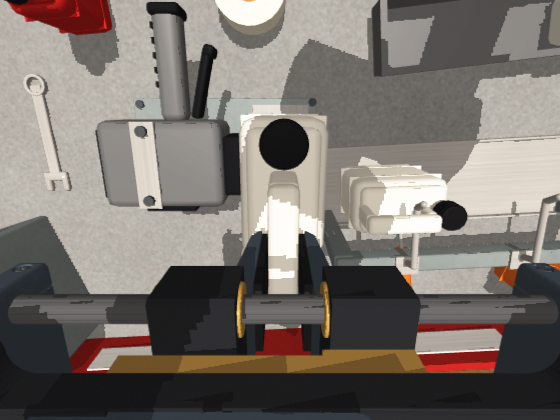

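Request:
{"name": "servo_tool", "arguments": {"commands": [-2, 0, 30, 0, 0, -0.008, 0, -2, 0, 65, 0, 0, -0.008, 0, -2, 0, 100, 0, 0, -0.008, 0, -2, 0, 130, 0, 0, -0.008, 0, -2, 0, 152, 0, 0, -0.008, 0, -2, 0, 162, 0, 0, -0.008, 0, -2, 0, 164, 0, 0, -0.008, 0, -2, 0, 164, 0, 0, -0.008, 0]}}

```text
time_s: 28.85
tcp_pos: [611.9, -182.6, 174.1]
eef_rot: [0.0, 0.724, 0.689, 0.0]
ft_force: [-0.2, 0.5, -2.2]
width: 16.8
```

Request:
{"name": "servo_tool", "arguments": {"commands": [0, 0, 2, 0, 0, 0, 0, 0, 0, 4, 0, 0, 0, 0, 0, 0, 4, 0, 0, 0, 0]}}

```text
time_s: 29.15
tcp_pos: [611.5, -182.4, 169.7]
eef_rot: [0.0, 0.724, 0.69, 0.0]
ft_force: [-0.5, 0.8, -1.8]
width: 17.0
```

Request:
{"name": "servo_tool", "arguments": {"commands": [0, 0, 1, 0, 0, 0, 0, 0, 0, 2, 0, 0, 0, 0, 0, 0, 2, 0, 0, 0, 0]}}

```text
time_s: 29.45
tcp_pos: [612.1, -182.9, 168.9]
eef_rot: [0.001, 0.724, 0.69, 0.0]
ft_force: [-3.8, 0.4, 13.1]
width: 16.8
```

Touching the plate. I'll release, rise and go to the grip.

Request:
{"name": "servo_tool", "arguments": {"commands": [0, 0, -1, 0, 0, 0, 34, 0, 0, -1, 0, 0, 0, 34, 0, 0, -1, 0, 0, 0, 34, 0, 0, -12, 0, 0, 0, 34, 0, 0, -45, 0, 0, 0, 34, 0, 0, -85, 0, 0, 0, 34, 0, 0, -85, 0, 0, 0, 34, 0, 0, -85, 0, 0, 0, 34]}}

```text
time_s: 30.25
tcp_pos: [611.9, -182.6, 253.8]
eef_rot: [0.001, 0.724, 0.69, 0.001]
ft_force: [-0.5, -0.4, -0.9]
width: 33.9
```

```bash
python3 - <<'E'
from h import *
goto([475.6,-283,254],np.radians(87))
snap('wrist','w17')
E
```

```text
shift [-107.  -131.2   -0.4] turn [0.0023 0.0008 0.0036] t 30.25
```

View pics/w17.png

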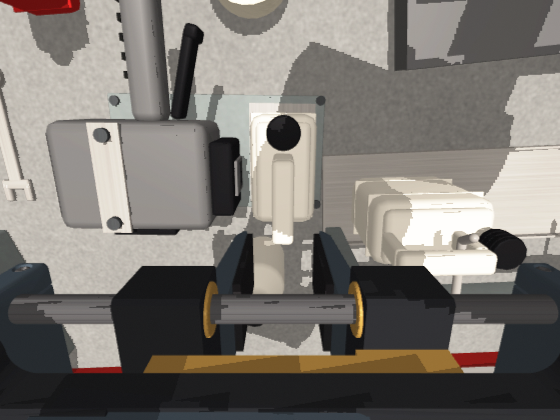

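Can2 stands square on the plate (cap (283,132)).

Request:
{"name": "servo_tool", "arguments": {"commands": [-30, -35, 0, 0, 0, 0, 91, -60, -70, 0, 0, 0, 0, 91, -90, -105, 0, 0, 0, 0, 91, -107, -131, 0, 0, 0, 0, 91, -107, -131, 0, 0, 0, 0, 91, -107, -131, 0, 0, 0, 0, 91, -107, -131, 0, 0, 0, 0, 91]}}

```text
time_s: 31.0
tcp_pos: [475.7, -282.3, 251.9]
eef_rot: [-0.0, 0.724, 0.69, 0.0]
ft_force: [0.2, 0.0, -0.6]
width: 87.1
```

Request:
{"name": "servo_tool", "arguments": {"commands": [0, 0, 30, 0, 0, 0, 91, 0, 0, 70, 0, 0, 0, 91, 0, 0, 105, 0, 0, 0, 91, 0, 0, 132, 0, 0, 0, 91, 0, 0, 146, 0, 0, 0, 91, 0, 0, 146, 0, 0, 0, 91, 0, 0, 146, 0, 0, 0, 91]}}

```text
time_s: 31.7
tcp_pos: [475.9, -282.5, 106.5]
eef_rot: [-0.0, 0.724, 0.69, -0.0]
ft_force: [-0.1, 0.9, -0.0]
width: 90.8
```

Request:
{"name": "servo_tool", "arguments": {"commands": [-4, 0, 0, 0, 0, 0, 66, -8, 0, 0, 0, 0, 0, 60, -10, 0, 0, 0, 0, 0, 40, -10, 0, 0, 0, 0, 0, 40, -10, 0, 0, 0, 0, 0, 40, -10, 0, 0, 0, 0, 0, 40, -10, 0, 0, 0, 0, 0, 40, -10, 0, 0, 0, 0, 0, 40], "squeeze": 30}}

```text
time_s: 32.5
tcp_pos: [473.9, -292.0, 106.3]
eef_rot: [-0.001, 0.724, 0.689, 0.0]
ft_force: [-4.5, 5.8, 2.9]
width: 45.4
```

Request:
{"name": "servo_tool", "arguments": {"commands": [0, 0, 0, 0, 0, 0, 40, 0, 0, 0, 0, 0, 0, 40]}}

```text
time_s: 32.7
tcp_pos: [473.9, -292.0, 106.3]
eef_rot: [-0.001, 0.724, 0.689, 0.0]
ft_force: [-3.7, 6.5, 2.5]
width: 45.1
```

```bash
python3 - <<'E'
from h import *
s=monitor.state();print(s['tcp_pos'],s['ft_force'],s['width'],s['time_s'])
snap('scene','s6')
a=cv2.imread('pics/s6.png')[170:240,180:260]
cv2.imwrite('pics/s6c.png',cv2.resize(a,(640,560),interpolation=cv2.INTER_CUBIC))
E
```

```text
[ 473.9014442  -291.99178389  106.27571024] [-3.73071132  6.52969749  2.54393205] 45.12691394726245 32.7
```

View pics/s6c.png

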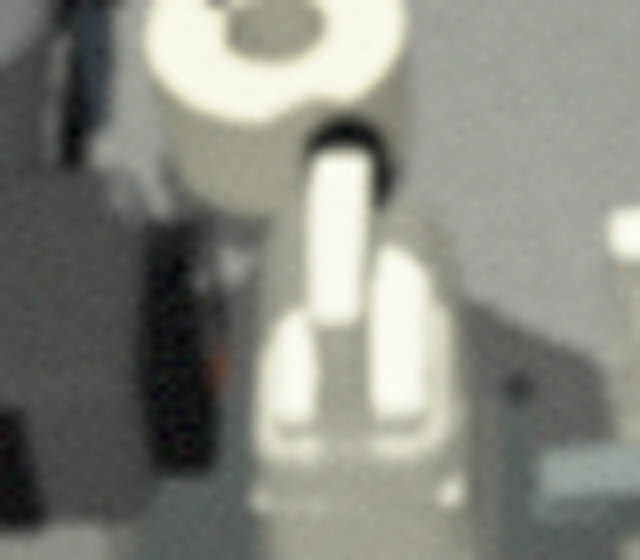

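Same as for can1: copper at (218,370), width 45.1 mm. Releasing and regrasping.

Request:
{"name": "servo_tool", "arguments": {"commands": [4, 0, 0, 0, 0, 0, 91, 9, 0, 0, 0, 0, 0, 91, 9, 0, 0, 0, 0, 0, 91, 9, 0, 0, 0, 0, 0, 91, 9, 0, 0, 0, 0, 0, 91, 9, 0, -45, 0, 0, 0, 91, 9, 0, -95, 0, 0, 0, 91, 9, 0, -145, 0, 0, 0, 91]}}

```text
time_s: 33.55
tcp_pos: [474.9, -283.7, 253.2]
eef_rot: [-0.0, 0.724, 0.69, 0.0]
ft_force: [0.4, -1.6, -0.1]
width: 90.9
```

Request:
{"name": "servo_tool", "arguments": {"commands": [0, 0, 0, 0, 0, 0, 36, 0, 0, 0, 0, 0, 0, 36]}}

```text
time_s: 33.75
tcp_pos: [475.7, -284.2, 252.5]
eef_rot: [0.001, 0.724, 0.69, 0.0]
ft_force: [0.3, 0.3, -0.0]
width: 77.8
```

```bash
python3 - <<'E'
from h import *
goto([612,-183,250],np.radians(87))
snap('wrist','w18');a=cv2.imread('pics/w18.png');cv2.imwrite('pics/w18c.png',a[100:280,200:420])
E
```

```text
shift [107.8 131.2   2.6] turn [0.0022 0.0014 0.0036] t 33.75
```

View pics/w18c.png

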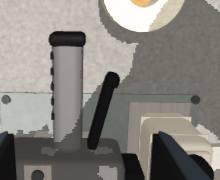

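The trigger has sprung back (tip at (112,78) in the crop). Back to can2.

Request:
{"name": "servo_tool", "arguments": {"commands": [35, 40, 0, 0, 0, 0, 36, 70, 80, 0, 0, 0, 0, 36, 100, 120, 0, 0, 0, 0, 36, 108, 131, 0, 0, 0, 0, 36, 108, 131, 0, 0, 0, 0, 36, 108, 131, 30, 0, 0, 0, 36, 108, 131, 40, 0, 0, 0, 36, 108, 131, 40, 0, 0, 0, 36]}}

```text
time_s: 34.6
tcp_pos: [609.5, -182.4, 209.1]
eef_rot: [-0.002, 0.724, 0.689, -0.001]
ft_force: [0.2, 0.8, 0.4]
width: 36.0
```

```bash
python3 - <<'E'
from h import *
goto([612,-183,167],np.radians(87))
E
```

```text
shift [-0.5  2.8 42.1] turn [-0.0046 -0.0015  0.0029] t 34.6
```

Request:
{"name": "servo_tool", "arguments": {"commands": [0, 1, 15, 0, 0, 0, 36, 0, 1, 35, 0, 0, 0, 36, 0, 1, 45, 0, 0, 0, 36, 0, 1, 45, 0, 0, 0, 36, 0, 1, 45, 0, 0, 0, 36]}}

```text
time_s: 35.1
tcp_pos: [612.6, -182.8, 167.2]
eef_rot: [0.0, 0.724, 0.69, 0.0]
ft_force: [-0.1, 0.2, 0.4]
width: 36.0
```

Request:
{"name": "servo_tool", "arguments": {"commands": [0, 0, 0, 0, 0, 0, 0, 0, 0, 0, 0, 0, 0, 0, 0, 0, 0, 0, 0, 0, 0, 0, 0, 0, 0, 0, 0, 0, 0, 0, 0, 0, 0, 0, 0], "squeeze": 30}}

```text
time_s: 35.6
tcp_pos: [612.7, -182.6, 167.0]
eef_rot: [0.001, 0.724, 0.69, 0.0]
ft_force: [-0.9, -0.3, 5.8]
width: 17.5
```

Request:
{"name": "servo_tool", "arguments": {"commands": [0, 0, -10, 0, 0, 0, 0, 0, 0, -40, 0, 0, 0, 0, 0, 0, -85, 0, 0, 0, 0, 0, 0, -130, 0, 0, 0, 0, 0, -20, -174, 0, 0, 0, 0, 0, -70, -180, 0, 0, 0, 0, 0, -120, -180, 0, 0, 0, 0, 0, -150, -180, 0, 0, 0, 0]}}

```text
time_s: 36.4
tcp_pos: [459.5, -174.5, 347.2]
eef_rot: [0.0, 0.724, 0.69, -0.0]
ft_force: [0.5, -1.2, -1.5]
width: 17.9
```

```bash
python3 - <<'E'
from h import *
snap('scene','s7');snap('side','d7')
a=cv2.imread('pics/s7.png')[130:270,180:460];b=cv2.imread('pics/d7.png')[90:230,180:460]
cv2.imwrite('pics/s7c.png',cv2.resize(np.vstack([a,b]),(560*4//3,560*4//3),interpolation=cv2.INTER_CUBIC)[:,:])
E
```

```text
(no output)
```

View pics/s7c.png

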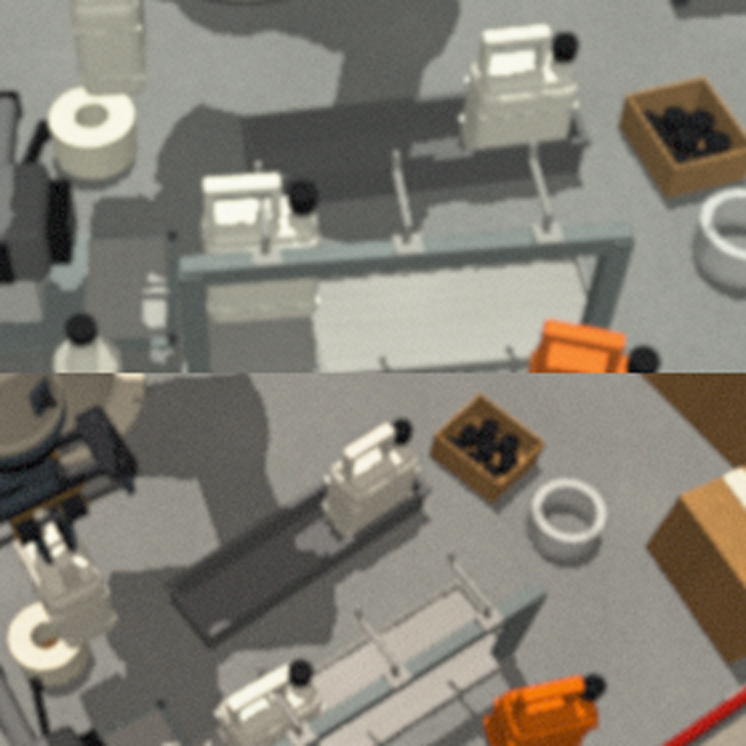

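Request:
{"name": "servo_tool", "arguments": {"commands": [40, 0, 0, 0, 0, 0.14, 0, 80, 0, 0, 0, 0, 0.28, 0, 120, -5, 0, 0, 0, 0.42, 0, 150, -10, 0, 0, 0, 0.56, 0, 165, -15, 0, 0, 0, 0.7, 0, 170, -20, 0, 0, 0, 0.84, 0, 170, -25, 0, 0, 0, 0.98, 0, 170, -28, 0, 0, 0, 1.12, 0]}}

```text
time_s: 37.3
tcp_pos: [442.8, -3.5, 346.8]
eef_rot: [-0.0, 0.98, 0.197, -0.0]
ft_force: [-1.1, 0.2, -2.4]
width: 17.1
```

Request:
{"name": "servo_tool", "arguments": {"commands": [0, 0, 0, 0, 0, 0.14, 0, 0, 0, 0, 0, 0, 0.28, 0, 0, 0, 0, 0, 0, 0.34, 0, 0, 0, 0, 0, 0, 0.34, 0]}}

```text
time_s: 37.7
tcp_pos: [443.1, -3.8, 346.7]
eef_rot: [-0.0, 1.0, 0.031, -0.0]
ft_force: [-0.6, 0.4, -1.4]
width: 17.5
```

```bash
python3 - <<'E'
from h import *
goto([436.6,124,260],np.radians(2.8))
s=snap('wrist','w19')[1]
E
```

```text
shift [   1.4 -128.    86.7] turn [-0.0001  0.      0.0122] t 37.7
```

View pics/w19.png

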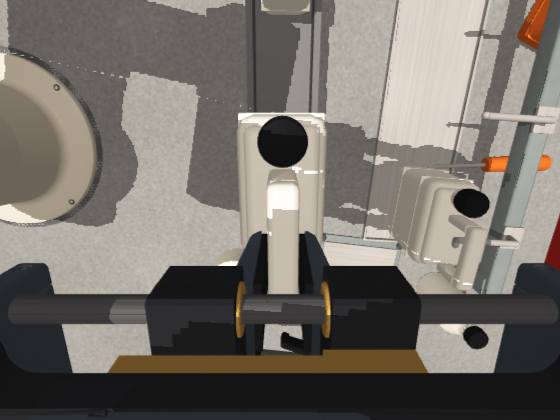

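```bash
python3 - <<'E'
from h import *
for u,v,z in [(247,5,55),(324,5,55),(248,100,55),(325,100,55),(284,11,5)]: print(onz('w19',u,v,z))
E
```

```text
[383.11937434 208.2844351   55.        ]
[483.63728354 214.4025693   55.        ]
[387.97870664  90.43826637  55.        ]
[496.54437567  97.0642082   55.        ]
[431.20256299 217.2244013    5.        ]
```

Request:
{"name": "servo_tool", "arguments": {"commands": [0, -40, 0, 0, 0, 0.012, 0, 0, -80, 0, 0, 0, 0.012, 0, 1, -115, 0, 0, 0, 0.012, 0, 1, -128, 0, 0, 0, 0.012, 0, 1, -128, 0, 0, 0, 0.012, 0, 1, -128, 40, 0, 0, 0.012, 0, 1, -128, 70, 0, 0, 0.012, 0, 1, -128, 70, 0, 0, 0.012, 0]}}

```text
time_s: 38.55
tcp_pos: [434.0, 122.6, 273.5]
eef_rot: [0.001, 1.0, 0.025, -0.003]
ft_force: [-0.0, 0.2, -0.4]
width: 17.5
```

Request:
{"name": "servo_tool", "arguments": {"commands": [0, 0, 0, 0, 0, 0, 0]}}

```text
time_s: 38.65
tcp_pos: [436.3, 123.1, 277.2]
eef_rot: [0.0, 1.0, 0.025, -0.0]
ft_force: [0.8, -0.1, -1.9]
width: 17.4
```

```bash
python3 - <<'E'
from h import *
goto([436.6,124,162],np.radians(2.8))
s=snap('wrist','w20')[1]
E
```

```text
shift [  0.4  -0.9 115.2] turn [0.0002 0.0003 0.001 ] t 38.65
```

View pics/w20.png

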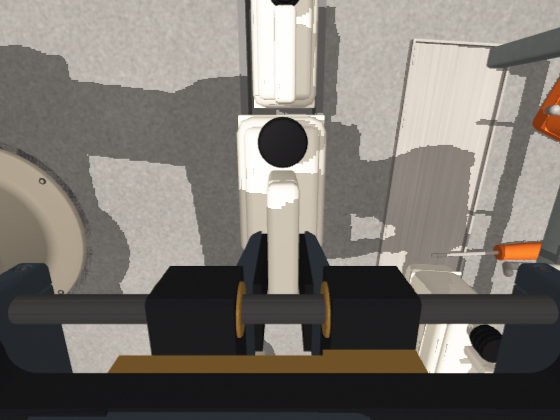

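```bash
python3 - <<'E'
from h import *
print(onz('w20',284,108,5),onz('w20',284,97,135),onz('w20',283,117,245))
E
```

```text
[433.4697415  209.53052134   5.        ] [432.62736527 218.89378804 135.        ] [432.50176791 202.21546995 245.        ]
```

Request:
{"name": "servo_tool", "arguments": {"commands": [0, 2, 30, 0, 0, 0, 0, 0, 2, 60, 0, 0, 0, 0, 0, 2, 85, 0, 0, 0, 0, 0, 2, 102, 0, 0, 0, 0, 0, 2, 110, 0, 0, 0, 0, 0, 2, 110, 0, 0, 0, 0, 0, 2, 110, 0, 0, 0, 0]}}

```text
time_s: 39.4
tcp_pos: [437.0, 121.9, 167.6]
eef_rot: [-0.0, 1.0, 0.025, 0.001]
ft_force: [-0.6, -0.2, -1.7]
width: 17.0
```

Request:
{"name": "servo_tool", "arguments": {"commands": [0, 0, 1.5, 0, 0, 0, 0, 0, 0, 3, 0, 0, 0, 0, 0, 0, 3, 0, 0, 0, 0]}}

```text
time_s: 39.7
tcp_pos: [436.2, 121.8, 163.6]
eef_rot: [-0.0, 1.0, 0.025, 0.0]
ft_force: [-0.4, -0.4, -1.0]
width: 17.3
```

Request:
{"name": "servo_tool", "arguments": {"commands": [0, 0, 1, 0, 0, 0, 0, 0, 0, 1.5, 0, 0, 0, 0, 0, 0, 1.5, 0, 0, 0, 0]}}

```text
time_s: 40.0
tcp_pos: [437.0, 121.2, 163.1]
eef_rot: [0.001, 1.0, 0.025, 0.001]
ft_force: [-3.6, -9.0, 22.3]
width: 17.1
```

Request:
{"name": "servo_tool", "arguments": {"commands": [0, 0, -1, 0, 0, 0, 0, 0, 0, -1, 0, 0, 0, 40, 0, 0, -1, 0, 0, 0, 40, 0, 0, -1, 0, 0, 0, 40, 0, 0, -20, 0, 0, 0, 40, 0, 0, -60, 0, 0, 0, 40, 0, 0, -105, 0, 0, 0, 50, 0, 20, -150, 0, 0, 0, 50]}}

```text
time_s: 40.8
tcp_pos: [436.5, 102.9, 313.5]
eef_rot: [-0.0, 1.0, 0.026, -0.0]
ft_force: [1.2, -0.5, -0.3]
width: 49.9
```

Request:
{"name": "servo_tool", "arguments": {"commands": [10, 50, -40, 0, 0, 0, 50, 50, 80, -40, 0, 0, 0, 50, 95, 110, -40, 0, 0, 0, 50, 95, 110, -40, 0, 0, 0, 50]}}

```text
time_s: 41.2
tcp_pos: [540.4, -6.0, 351.5]
eef_rot: [0.0, 1.0, 0.024, 0.0]
ft_force: [-0.2, -0.6, -1.2]
width: 50.1
```

```bash
python3 - <<'E'
from h import *
goto([648,-68,295],0)
s=snap('wrist','w21')[1];print(s['tcp_pos'])
E
```

```text
shift [104.5  67.1  56.6] turn [ 0.0006 -0.0008  0.0478] t 41.2
[540.40853892  -5.96620373 351.50585853]
```

View pics/w21.png

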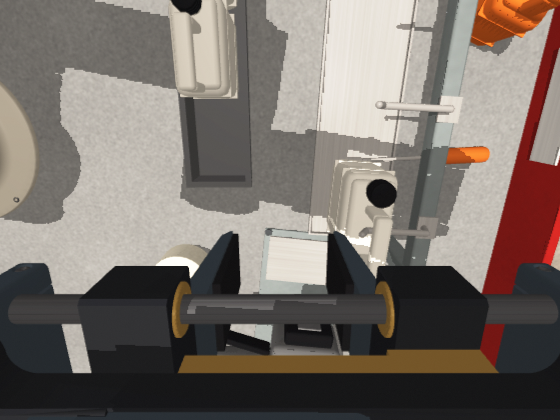

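Can2 stands in the middle of the tote (body 172–235 px, −y third free). Next is can3, the last white can on the right hook (cap (381,193)).

Request:
{"name": "servo_tool", "arguments": {"commands": [40, 25, 0, 0, 0, 0.048, 50, 80, 50, 0, 0, 0, 0.048, 50, 105, 66, 10, 0, 0, 0.048, 50, 105, 66, 45, 0, 0, 0.048, 50, 105, 66, 56, 0, 0, 0.048, 50, 105, 66, 56, 0, 0, 0.048, 50, 105, 66, 56, 0, 0, 0.048, 50]}}

```text
time_s: 41.95
tcp_pos: [645.4, -63.3, 297.3]
eef_rot: [0.0, 1.0, 0.001, 0.0]
ft_force: [0.1, 0.2, -0.7]
width: 49.8
```

```bash
python3 - <<'E'
from h import *
goto([648,-68,203],0)
s=snap('wrist','w22')[1]
E
```

```text
shift [ 2.5  4.7 94.3] turn [ 0.0001 -0.0009  0.0027] t 41.95
```

View pics/w22.png

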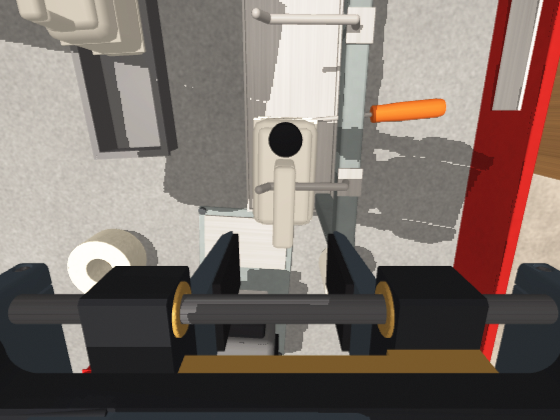

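```bash
python3 - <<'E'
from h import *
print(onz('w22',286,163,229),onz('w22',283,247,229),onz('w22',285,138,211),onz('w22',263,190,225))
E
```

```text
[647.85639657 -20.3214402  229.        ] [645.65310678 -93.38924874 229.        ] [647.09363903  -2.08358796 211.        ] [628.81202633 -43.59622176 225.        ]
```

Request:
{"name": "servo_tool", "arguments": {"commands": [1, 4.5, 10, 0, 0, 0.002, 50, 1, 4.5, 40, 0, 0, 0.002, 50, 1, 4.5, 65, 0, 0, 0.002, 50, 1, 4.5, 85, 0, 0, 0.002, 50, 1, 4.5, 94, 0, 0, 0.002, 50, 1, 4.5, 94, 0, 0, 0.002, 50, 1, 4.5, 94, 0, 0, 0.002, 50]}}

```text
time_s: 42.7
tcp_pos: [647.1, -68.6, 203.0]
eef_rot: [0.0, 1.0, 0.0, 0.001]
ft_force: [-0.3, -0.2, 0.3]
width: 50.2
```

Request:
{"name": "servo_tool", "arguments": {"commands": [0, 0, 0, 0, 0, 0, 0, 0, 0, 0, 0, 0, 0, 0, 0, 0, 0, 0, 0, 0, 0, 0, 0, 0, 0, 0, 0, 0, 0, 0, 0, 0, 0, 0, 0], "squeeze": 30}}

```text
time_s: 43.2
tcp_pos: [646.7, -68.4, 202.1]
eef_rot: [0.0, 1.0, -0.0, 0.0]
ft_force: [0.2, -0.7, 1.3]
width: 18.0
```

Request:
{"name": "servo_tool", "arguments": {"commands": [0, 0, -8, 0, 0, 0, 0, 0, 0, -15, 0, 0, 0, 0, 0, 0, -22, 0, 0, 0, 0, 0, 0, -22, 0, 0, 0, 0, 0, 0, -22, 0, 0, 0, 0]}}

```text
time_s: 43.7
tcp_pos: [646.7, -68.4, 224.1]
eef_rot: [0.0, 1.0, 0.0, 0.0]
ft_force: [0.5, -0.6, -1.7]
width: 17.4
```

Request:
{"name": "servo_tool", "arguments": {"commands": [-15, 0, 0, 0, 0, 0, 0, -35, 0, 0, 0, 0, 0, 0, -55, 0, 0, 0, 0, 0, 0, -75, 0, 0, 0, 0, 0, 0, -84, 0, 0, 0, 0, 0, 0, -84, 0, 0, 0, 0, 0, 0, -84, 0, 0, 0, 0, 0, 0]}}

```text
time_s: 44.4
tcp_pos: [563.3, -68.5, 224.0]
eef_rot: [0.0, 1.0, -0.0, 0.0]
ft_force: [0.1, -0.0, -2.2]
width: 17.6
```

```bash
python3 - <<'E'
from h import *
s=snap('wrist','w23')[1];print(s['tcp_pos'],s['ft_force'],s['moment'],s['width'],s['time_s'])
E
```

```text
[563.34786151 -68.50832527 223.98223796] [ 0.08164705 -0.03758839 -2.22488469] [-0.01086376 -0.11904289 -0.05932616] 17.62259407624608 44.4
```

View pics/w23.png

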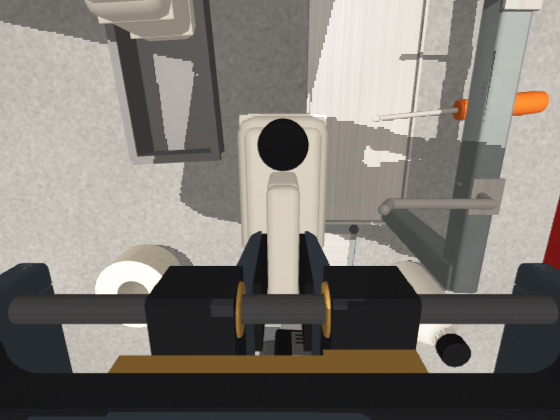

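Request:
{"name": "servo_tool", "arguments": {"commands": [0, 0, -30, 0, 0, 0, 0, 0, 0, -70, 0, 0, 0, 0, 0, 20, -105, 0, 0, 0, 0, 0, 50, -112, 0, 0, -0.14, 0, 0, 80, -112, 0, 0, -0.28, 0, 0, 110, -112, 0, 0, -0.42, 0, 0, 114, -112, 0, 0, -0.56, 0, 0, 114, -112, 0, 0, -0.7, 0]}}

```text
time_s: 45.25
tcp_pos: [563.3, -183.9, 335.5]
eef_rot: [-0.0, 0.939, 0.345, -0.0]
ft_force: [0.0, 0.9, -2.1]
width: 17.5
```

```bash
python3 - <<'E'
from h import *
goto([612,-183,336],np.radians(87))
E
```

```text
shift [37.7 30.9 -0.5] turn [-1.000e-04  1.000e-04 -8.143e-01] t 45.25
```

Request:
{"name": "servo_tool", "arguments": {"commands": [8, 6, 0, 0, 0, -0.14, 0, 16, 12, 0, 0, 0, -0.28, 0, 24, 18, 0, 0, 0, -0.42, 0, 32, 24, 0, 0, 0, -0.56, 0, 38, 31, 0, 0, 0, -0.7, 0, 38, 31, 0, 0, 0, -0.81, 0, 38, 31, 0, 0, 0, -0.81, 0, 38, 31, 0, 0, 0, -0.81, 0]}}

```text
time_s: 46.05
tcp_pos: [612.0, -181.7, 335.7]
eef_rot: [-0.0, 0.729, 0.684, -0.0]
ft_force: [0.3, 1.1, -2.0]
width: 17.5
```

```bash
python3 - <<'E'
from h import *
goto([612,-183,165],np.radians(87))
snap('wrist','w24')
E
```

```text
shift [ -1.4   0.2 170.7] turn [-0.0002 -0.0001 -0.0118] t 46.05
```

View pics/w24.png

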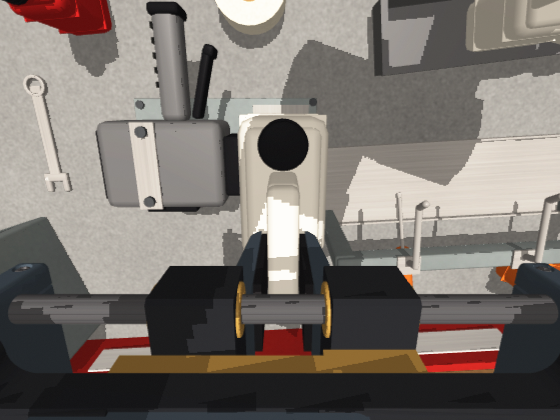

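Request:
{"name": "servo_tool", "arguments": {"commands": [-1, 0, 30, 0, 0, -0.01, 0, -1, 0, 65, 0, 0, -0.01, 0, -1, 0, 100, 0, 0, -0.01, 0, -1, 0, 130, 0, 0, -0.01, 0, -1, 0, 155, 0, 0, -0.01, 0, -1, 0, 165, 0, 0, -0.01, 0, -1, 0, 166, 0, 0, -0.01, 0, -1, 0, 166, 0, 0, -0.01, 0]}}

```text
time_s: 46.9
tcp_pos: [612.2, -182.9, 171.0]
eef_rot: [0.001, 0.725, 0.689, 0.0]
ft_force: [-0.3, 0.4, -0.8]
width: 17.3
```

Request:
{"name": "servo_tool", "arguments": {"commands": [0, 0, 1.5, 0, 0, 0, 0, 0, 0, 3, 0, 0, 0, 0, 0, 0, 3, 0, 0, 0, 0]}}

```text
time_s: 47.2
tcp_pos: [611.7, -182.7, 167.3]
eef_rot: [0.0, 0.725, 0.689, 0.0]
ft_force: [-0.1, -0.8, -2.1]
width: 17.2
```

Request:
{"name": "servo_tool", "arguments": {"commands": [0, 0, 1, 0, 0, 0, 0, 0, 0, 2, 0, 0, 0, 0, 0, 0, 2.5, 0, 0, 0, 0, 0, 0, 2.5, 0, 0, 0, 0]}}

```text
time_s: 47.6
tcp_pos: [612.1, -182.9, 165.5]
eef_rot: [0.001, 0.725, 0.689, 0.0]
ft_force: [-3.3, 0.0, 11.1]
width: 17.7
```

Request:
{"name": "servo_tool", "arguments": {"commands": [0, 0, -1, 0, 0, 0, 34, 0, 0, -1, 0, 0, 0, 34, 0, 0, -1, 0, 0, 0, 34, 0, 0, -12, 0, 0, 0, 34, 0, 0, -45, 0, 0, 0, 34, 0, 0, -88, 0, 0, 0, 34, 0, 0, -88, 0, 0, 0, 34, 0, 0, -88, 0, 0, 0, 34]}}

```text
time_s: 48.4
tcp_pos: [612.1, -182.8, 253.9]
eef_rot: [0.001, 0.725, 0.689, 0.001]
ft_force: [-1.4, -0.0, -1.0]
width: 34.1
```

```bash
python3 - <<'E'
from h import *
goto([475.6,-283,254],np.radians(87))
snap('wrist','w25')
E
```

```text
shift [-107.  -131.2   -0.3] turn [0.0024 0.0008 0.0016] t 48.4
```

View pics/w25.png

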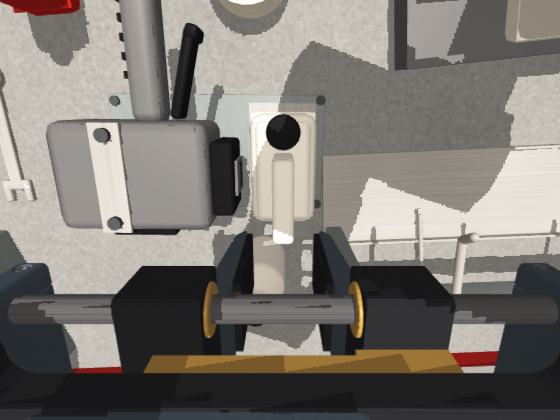

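Can3 stands square on the plate (cap (283,131)). Trigger again.

Request:
{"name": "servo_tool", "arguments": {"commands": [-30, -35, 0, 0, 0, 0, 91, -60, -70, 0, 0, 0, 0, 91, -90, -105, 0, 0, 0, 0, 91, -107, -131, 0, 0, 0, 0, 91, -107, -131, 0, 0, 0, 0, 91, -107, -131, 0, 0, 0, 0, 91, -107, -131, 0, 0, 0, 0, 91]}}

```text
time_s: 49.15
tcp_pos: [475.7, -282.3, 251.9]
eef_rot: [-0.0, 0.725, 0.689, 0.0]
ft_force: [1.0, 0.8, -0.0]
width: 87.0
```

Request:
{"name": "servo_tool", "arguments": {"commands": [0, 0, 30, 0, 0, 0, 91, 0, 0, 70, 0, 0, 0, 91, 0, 0, 105, 0, 0, 0, 91, 0, 0, 132, 0, 0, 0, 91, 0, 0, 146, 0, 0, 0, 91, 0, 0, 146, 0, 0, 0, 91, 0, 0, 146, 0, 0, 0, 91]}}

```text
time_s: 49.85
tcp_pos: [476.0, -282.4, 106.5]
eef_rot: [-0.0, 0.724, 0.689, 0.0]
ft_force: [0.7, -0.3, 0.7]
width: 90.9
```

Request:
{"name": "servo_tool", "arguments": {"commands": [-4, 0, 0, 0, 0, 0, 66, -8, 0, 0, 0, 0, 0, 60, -10, 0, 0, 0, 0, 0, 40, -10, 0, 0, 0, 0, 0, 40, -10, 0, 0, 0, 0, 0, 40, -10, 0, 0, 0, 0, 0, 40, -10, 0, 0, 0, 0, 0, 40, -10, 0, 0, 0, 0, 0, 40], "squeeze": 30}}

```text
time_s: 50.65
tcp_pos: [473.9, -292.0, 106.3]
eef_rot: [-0.001, 0.725, 0.689, 0.0]
ft_force: [-5.4, 5.3, 2.9]
width: 45.0
```

Request:
{"name": "servo_tool", "arguments": {"commands": [0, 0, 0, 0, 0, 0, 40, 0, 0, 0, 0, 0, 0, 40]}}

```text
time_s: 50.85
tcp_pos: [473.9, -292.0, 106.3]
eef_rot: [-0.001, 0.725, 0.689, 0.0]
ft_force: [-4.0, 5.8, 2.5]
width: 45.2
```

```bash
python3 - <<'E'
from h import *
s=monitor.state();print(s['tcp_pos'],s['ft_force'],s['width'],s['time_s'])
snap('scene','s8')
a=cv2.imread('pics/s8.png')[170:240,180:260]
cv2.imwrite('pics/s8c.png',cv2.resize(a,(480,420),interpolation=cv2.INTER_CUBIC))
E
```

```text
[ 473.90729198 -291.96450889  106.29953978] [-4.01700392  5.82088746  2.52750767] 45.196690126337316 50.85
```

View pics/s8c.png

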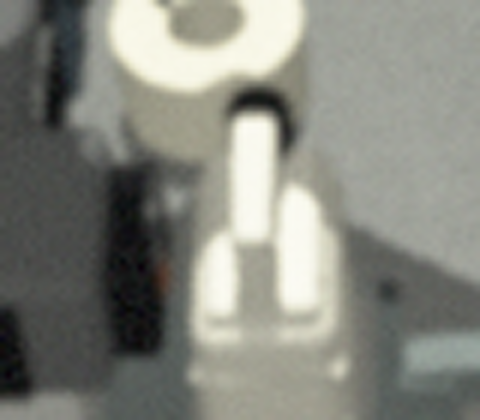

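The copper shows at (163,277), so the trigger is home. Releasing and regrasping.

Request:
{"name": "servo_tool", "arguments": {"commands": [4, 0, 0, 0, 0, 0, 91, 9, 0, 0, 0, 0, 0, 91, 9, 0, 0, 0, 0, 0, 91, 9, 0, 0, 0, 0, 0, 91, 9, 0, 0, 0, 0, 0, 91, 9, 0, -45, 0, 0, 0, 91, 9, 0, -95, 0, 0, 0, 91, 9, 0, -145, 0, 0, 0, 91]}}

```text
time_s: 51.7
tcp_pos: [474.9, -283.6, 253.2]
eef_rot: [-0.0, 0.725, 0.689, -0.0]
ft_force: [0.2, -0.4, -0.3]
width: 90.8
```

Request:
{"name": "servo_tool", "arguments": {"commands": [0, 0, 0, 0, 0, 0, 36, 0, 0, 0, 0, 0, 0, 36]}}

```text
time_s: 51.9
tcp_pos: [475.7, -284.2, 252.5]
eef_rot: [0.001, 0.725, 0.689, 0.0]
ft_force: [0.6, 1.0, -0.3]
width: 77.9
```

Request:
{"name": "servo_tool", "arguments": {"commands": [35, 40, 0, 0, 0, 0, 36, 70, 80, 0, 0, 0, 0, 36, 100, 120, 0, 0, 0, 0, 36, 108, 131, 0, 0, 0, 0, 36, 108, 131, 0, 0, 0, 0, 36, 108, 131, 30, 0, 0, 0, 36, 108, 131, 40, 0, 0, 0, 36, 108, 131, 40, 0, 0, 0, 36]}}

```text
time_s: 52.7
tcp_pos: [609.6, -182.7, 209.2]
eef_rot: [-0.002, 0.725, 0.689, -0.001]
ft_force: [-0.0, 0.2, 0.9]
width: 36.2
```

```bash
python3 - <<'E'
from h import *
goto([612,-183,167],np.radians(87))
snap('wrist','w26');a=cv2.imread('pics/w26.png');cv2.imwrite('pics/w26c.png',a[0:280,60:420])
E
```

```text
shift [-0.3  2.6 42.2] turn [-0.0045 -0.0015  0.0009] t 52.7
```

View pics/w26c.png

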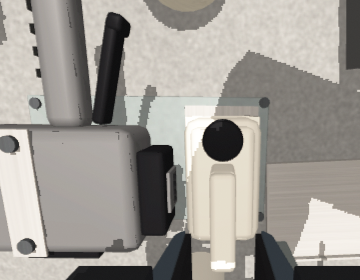

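The trigger is back out and the shutter down. Grasping can3.

Request:
{"name": "servo_tool", "arguments": {"commands": [0, 1, 15, 0, 0, 0, 36, 0, 1, 35, 0, 0, 0, 36, 0, 1, 45, 0, 0, 0, 36, 0, 1, 45, 0, 0, 0, 36, 0, 1, 45, 0, 0, 0, 36]}}

```text
time_s: 53.25
tcp_pos: [612.9, -183.0, 167.3]
eef_rot: [0.0, 0.725, 0.689, 0.0]
ft_force: [0.1, -1.0, -0.2]
width: 36.1
```

Request:
{"name": "servo_tool", "arguments": {"commands": [0, 0, 0, 0, 0, 0, 0, 0, 0, 0, 0, 0, 0, 0, 0, 0, 0, 0, 0, 0, 0, 0, 0, 0, 0, 0, 0, 0, 0, 0, 0, 0, 0, 0, 0], "squeeze": 30}}

```text
time_s: 53.75
tcp_pos: [612.9, -182.9, 167.0]
eef_rot: [0.001, 0.725, 0.689, 0.0]
ft_force: [-2.1, -1.9, 6.2]
width: 17.5
```

Request:
{"name": "servo_tool", "arguments": {"commands": [0, 0, -10, 0, 0, 0, 0, 0, 0, -40, 0, 0, 0, 0, 0, 0, -85, 0, 0, 0, 0, 0, 0, -130, 0, 0, 0, 0, 0, -20, -174, 0, 0, 0, 0, 0, -70, -180, 0, 0, 0, 0, 0, -120, -180, 0, 0, 0, 0, 0, -150, -180, 0, 0, 0, 0]}}

```text
time_s: 54.55
tcp_pos: [459.7, -174.4, 347.3]
eef_rot: [0.0, 0.725, 0.689, -0.0]
ft_force: [0.5, -0.6, -1.8]
width: 17.5
```

```bash
python3 - <<'E'
from h import *
snap('scene','s9');snap('side','d9')
a=cv2.imread('pics/s9.png')[130:270,180:460];b=cv2.imread('pics/d9.png')[90:230,180:460]
cv2.imwrite('pics/s9c.png',cv2.resize(np.vstack([a,b]),(600,600),interpolation=cv2.INTER_CUBIC)[:,:])
E
```

```text
(no output)
```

View pics/s9c.png

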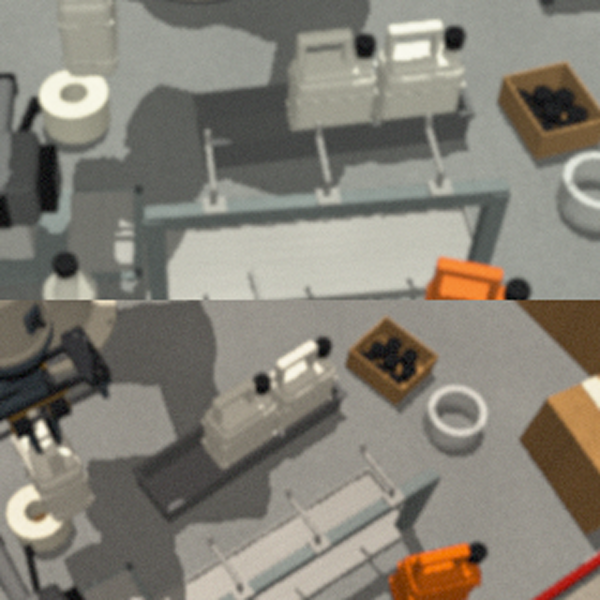

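Request:
{"name": "servo_tool", "arguments": {"commands": [15, 0, 0, 0, 0, 0.14, 0, 30, 0, 0, 0, 0, 0.28, 0, 45, -5, 0, 0, 0, 0.42, 0, 55, -10, 0, 0, 0, 0.56, 0, 64, -15, 0, 0, 0, 0.7, 0, 64, -18, 0, 0, 0, 0.84, 0, 64, -20, 0, 0, 0, 0.98, 0, 64, -20, 0, 0, 0, 1.12, 0]}}

```text
time_s: 55.45
tcp_pos: [446.1, -109.9, 346.8]
eef_rot: [-0.0, 0.981, 0.196, 0.0]
ft_force: [0.4, 0.2, -2.3]
width: 17.4
```

Request:
{"name": "servo_tool", "arguments": {"commands": [0, 0, 0, 0, 0, 0.14, 0, 0, 0, 0, 0, 0, 0.28, 0, 0, 0, 0, 0, 0, 0.35, 0, 0, 0, 0, 0, 0, 0.35, 0]}}

```text
time_s: 55.85
tcp_pos: [446.3, -110.1, 346.7]
eef_rot: [-0.0, 1.0, 0.024, 0.0]
ft_force: [-0.3, 0.8, -1.8]
width: 17.5
```

```bash
python3 - <<'E'
from h import *
goto([442.4,5,347],np.radians(2.8))
s=snap('wrist','w27')[1];print(s['tcp_pos'])
E
```

```text
shift [   1.7 -115.1   -0.3] turn [-0.     -0.0001 -0.    ] t 55.85
[ 446.29844957 -110.08393176  346.71721739]
```

View pics/w27.png

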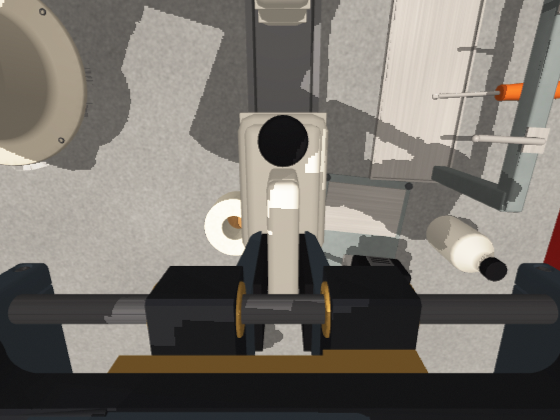

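```bash
python3 - <<'E'
from h import *
for u,v,z in [(250,5,55),(322,5,55),(250,100,55),(322,40,55),(283,22,5),(283,8,135)]: print(onz('w27',u,v,z))
E
```

```text
[392.91940253 102.91677436  55.        ]
[486.98009852 107.48870114  55.        ]
[395.23428309 -15.03958698  55.        ]
[490.43392223  66.25655879  55.        ]
[436.44702105  96.81678769   5.        ]
[437.22112017  80.33160596 135.        ]
```

Request:
{"name": "servo_tool", "arguments": {"commands": [0, -40, 0, 0, 0, 0, 0, 1, -80, 0, 0, 0, 0, 0, 2, -110, 0, 0, 0, 0, 0, 2, -115.5, 0, 0, 0, 0, 0, 2, -115.5, 30, 0, 0, 0, 0, 2, -115.5, 70, 0, 0, 0, 0, 2, -115.5, 80, 0, 0, 0, 0, 2, -115.5, 80, 0, 0, 0, 0]}}

```text
time_s: 56.7
tcp_pos: [441.6, 5.1, 265.8]
eef_rot: [-0.0, 1.0, 0.025, -0.001]
ft_force: [0.1, 0.0, -1.0]
width: 17.7
```

Request:
{"name": "servo_tool", "arguments": {"commands": [0, 0, 0, 0, 0, 0, 0]}}

```text
time_s: 56.8
tcp_pos: [443.1, 5.0, 267.8]
eef_rot: [0.0, 1.0, 0.025, 0.001]
ft_force: [0.3, -1.0, -0.9]
width: 18.2
```

```bash
python3 - <<'E'
from h import *
goto([443,5.5,162],np.radians(2.8))
s=snap('wrist','w28')[1];print(s['tcp_pos']);snap('scene','s28')
cv2.imwrite('pics/s28c.png',cv2.resize(cv2.imread('pics/s28.png')[100:240,230:430],None,fx=3.5,fy=3.5,interpolation=cv2.INTER_CUBIC))
E
```

```text
shift [ -0.2  -0.6 105.8] turn [ 0.0003 -0.0014  0.0014] t 56.8
[443.11523489   4.95644634 267.76569229]
```

View pics/w28.png

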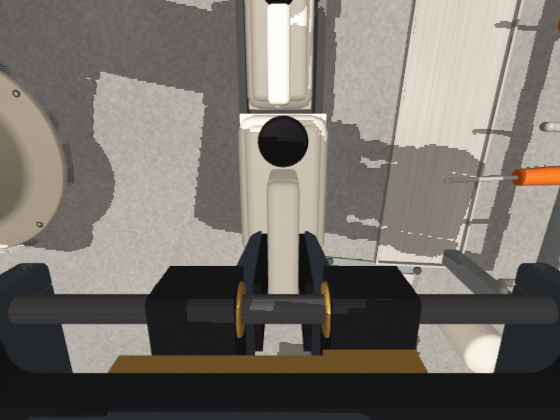

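View pics/s28c.png

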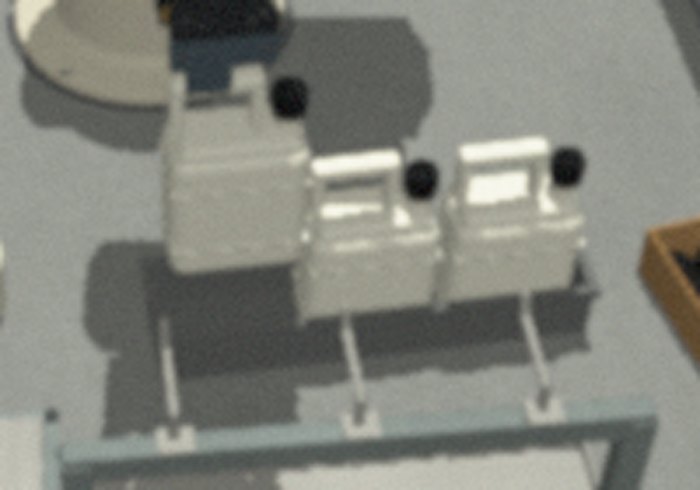

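```bash
python3 - <<'E'
from h import *
print(onz('w28',284,110,5),onz('w28',283,97,135),onz('w28',283,117,235))
# tote end visible below fingers? scene left end top rim
for u,v in [(230+147/3.5,100+262/3.5),(230+152/3.5,100+375/3.5)]: print(onz('s28',u,v,55),onz('s28',u,v,0))
E
```

```text
[440.81621906  88.7266108    5.        ] [438.69838226 100.30995831 135.        ] [439.37193753  84.0181456  235.        ]
[404.0820918  -38.79519313  55.        ] [350.87372549 -34.8568633    0.        ]
[531.07706854 -46.44941454  55.        ] [483.86262852 -42.8723497    0.        ]
```

Request:
{"name": "servo_tool", "arguments": {"commands": [0, 0.5, 30, 0, 0, 0, 0, 0, 0.5, 60, 0, 0, 0, 0, 0, 0.5, 80, 0, 0, 0, 0, 0, 0.5, 94, 0, 0, 0, 0, 0, 0.5, 100, 0, 0, 0, 0, 0, 0.5, 100, 0, 0, 0, 0, 0, 0.5, 100, 0, 0, 0, 0]}}

```text
time_s: 57.6
tcp_pos: [443.0, 4.7, 167.4]
eef_rot: [0.0, 1.0, 0.025, 0.001]
ft_force: [-0.1, -0.4, -1.9]
width: 17.7
```

Request:
{"name": "servo_tool", "arguments": {"commands": [0, 0, 1.5, 0, 0, 0, 0, 0, 0, 3, 0, 0, 0, 0, 0, 0, 3, 0, 0, 0, 0]}}

```text
time_s: 57.9
tcp_pos: [442.3, 4.8, 163.5]
eef_rot: [0.0, 1.0, 0.025, 0.0]
ft_force: [0.2, -0.1, -1.6]
width: 17.2
```

Request:
{"name": "servo_tool", "arguments": {"commands": [0, 0, 1, 0, 0, 0, 0, 0, 0, 1.5, 0, 0, 0, 0, 0, 0, 1.5, 0, 0, 0, 0]}}

```text
time_s: 58.2
tcp_pos: [442.9, 4.3, 162.5]
eef_rot: [0.001, 1.0, 0.025, 0.001]
ft_force: [-1.4, -5.5, 9.9]
width: 17.5
```

Request:
{"name": "servo_tool", "arguments": {"commands": [0, 0, -1, 0, 0, 0, 40, 0, 0, -1, 0, 0, 0, 40, 0, 0, -1, 0, 0, 0, 40, 0, 0, -1, 0, 0, 0, 40, 0, 0, -20, 0, 0, 0, 40, 0, 0, -60, 0, 0, 0, 40, 0, 0, -105, 0, 0, 0, 50, 0, 0, -150, 0, 0, 0, 50]}}

```text
time_s: 59.0
tcp_pos: [441.7, 4.9, 313.5]
eef_rot: [-0.0, 1.0, 0.025, -0.0]
ft_force: [0.7, -0.7, -1.1]
width: 49.6
```

Request:
{"name": "servo_tool", "arguments": {"commands": [0, 50, -50, 0, 0, 0, 50, 0, 100, -80, 0, 0, 0, 50, 0, 150, -80, 0, 0, 0, 50, 0, 150, -80, 0, 0, 0, 50, 0, 150, -80, 0, 0, 0, 50]}}

```text
time_s: 59.5
tcp_pos: [450.0, -147.9, 392.3]
eef_rot: [0.0, 1.0, 0.023, 0.0]
ft_force: [-0.3, -0.0, -0.9]
width: 50.3
```

```bash
python3 - <<'E'
from h import *
s=snap('wrist','w30')[1];print(s['tcp_pos'],s['time_s']);snap('scene','s30')
E
```

```text
[ 450.02705193 -147.92296528  392.27762312] 59.5
```

View pics/w30.png

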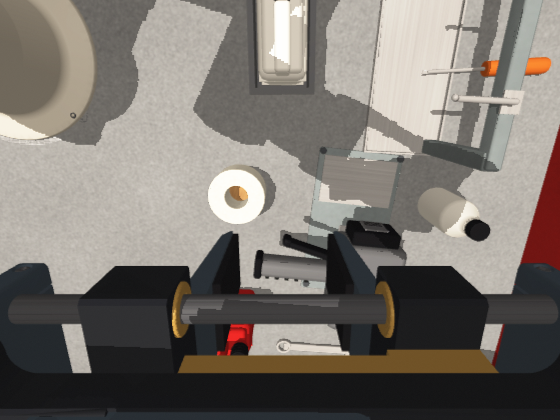

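View pics/s30.png

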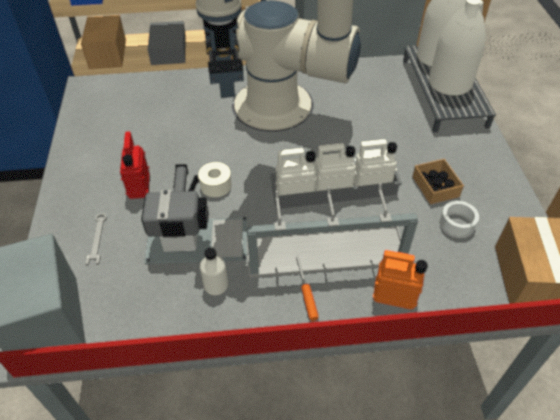

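All three cans stand upright in the tote (scene (295,172), (336,168), (376,163)), the rack is empty and the bystanders look unmoved. Handing in.

```bash
python3 -c "
from workcell import sign_off;print(sign_off())"
```

```text
the job is handed in; nothing more can be done
None
```

All three cans were on the rack, and I numbered them in order from the robot's left: can1, can2, can3. Each was unhooked, stood mid-plate with a broad side square to the print head, and coded with one full trigger squeeze. Each was then stood in the tote before I fetched the next. The job was handed in at about 59.6 s of the 210 s allowed.

- **Trigger:** on every can the fingers closed to about 45 mm (46 mm is fully home) and the copper nozzle plate showed in the scene picture. For can1 this took a slight tightening within the same squeeze, because it first stopped at 46.3 mm. After each release the wrist picture showed the trigger sprung back out.
- **Last pictures:** the cans stand upright in a row in the tote, the rack is empty, and the gripper is clear of everything. The red and orange look-alikes and the other bench items look unmoved.
- **Disagreements:** repeat position readings differed by up to about 4 mm for the tote and the coder's grip, within the clearances used. The highest wrist force seen was 33 N, when can1 was set down in the tote. I saw no sign that the tote had been knocked.

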